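Spread the heaped hex spacers under the blow pipes

ROBOT

A 6-joint arm with a two-finger parallel gripper is mounted at the origin on the work surface. World frame = base frame: x ahead of the robot, y to its left, z up, the work surface at z = 0. Lengths are in mm, angles in rad, forces in N, time in s.
With the tool pointing down it reaches from about 350 to 875 mm from the base axis. Payload 4.2 kg.
Tool frame: the origin (TCP) lies between the finger pads; the fingertips stand 25 mm ahead of it and the grasp point (between the pads) lies 6 mm ahead of it; z points along the fingers, y is the line along which they close (so a half turn about z gives the same grasp; the last joint's range is limited). The gripper opens to 85 mm and grips with 20 to 120 N. Pads are 22 mm wide; open, the fingers measure 114 mm over their backs; the gripper's body (76 mm by 85 mm) begins 54 mm behind the grasp point. The pads swing forward as they close: fully open they stand 13 mm farther back than shut.
Start: joints at [1.563, 0.385, 0.008, 0, -1.194, -0.259], TCP at [164.747, 602.875, 256.312] pointing down, gripper open.
Joint ranges: [-3.14, 3.14], [-1.21, 2.06], [-1.07, 1.41], [-3.16, 2.05], [-2.99, -0.16], [-3.1, 3.1]. Speed limits (rad/s): [2.79, 2.79, 3.14, 3.14, 3.14, 3.14].

INTERFACE

Orientations are given as a unit quaternion [x, y, z, w].
In Python, from bench import arm gives the robot as it stands.
- The arm moves only by the shell command python3 -m pendant 'ROWS'. ROWS is JSON, a list of rows, each a list of 7 numbers: the shift along the tool's x, y, z in m, then the turn, a rotation vector about the tool's x, y, z in degrees, then the finger opening in m, from 0 to 0.0854. In form: [[x, y, z, wx, wy, wz, fingers], ...]. A call has 1 to 12 rows; each row shifts and turns the commanded pose from where the row before left it, along the tool's axes as they then stand; what a row does not reach is not made up. A row lasts 1/10 s, in which the tool goes at most 50 mm and 8.59 degrees, less where a joint would pass 70% of its speed; a pose out of reach is approached as far as the arm can. A call is refused whole if a number of a shift passes 0.05 or a number of a turn 8.59, either way. A call with a gripper value outside its range is refused whole. The fingers move at their own pace and stop on an object; the grip force is fixed at half the most. Time passes only in rows, so rows that do not move let the fingers close. It gives the time, the measured TCP pose, the force, the opening and the grip force at its end, in the units of the state.
- arm.read_state(): the state, without advancing time (a new reading comes with each control period).
- arm.get_image(name): name is "scene" or "top" or "wrist"; returns a dict with "image" (480x640x3 uint8, red, green, blue), "fx", "fy", "cx", "cy" (pixels), "xyz" and "rotation" of the camera in the world. Camera axes: x right, y down, z forward; pixel columns grow to the right and rows downward; lengths in mm; the calibration is good to about 2 mm. The wrist camera is an equidistant fisheye: a pixel r from the principal point sees the ray r / f radians off the axis. A picture is of the moment at which its call begins. There is no depth.
- arm.job_done(): hands the job in; it is judged then, once.
The state is a dict: "clock": time; "joints": joint angles; "joint_vel": joint speeds; "joint_efforts": joint torques, N m; "position": TCP position; "ee_rot": TCP orientation; "contact_force": force on the tool from outside, world axes, zero at the start; "wrist_torque": the same for the moment, N m; "gripper_width": finger opening in mm; "grasp_force": force on a finger pad.
Only numpy, scipy, OpenCV 4.12 (cv2) and the standard library are available. Lean on these libraries where they do the work, as an engineer would, in place of code of your own. Each camera call takes 0.05 s, during which the arm holds its last target. There are 200 camera calls.

TASK

The six brass hex spacers were tipped into the drying tray in a heap: spread them into one even layer, nothing on top of anything else and a good finger's width clear around every piece, so that there are pieces at the left, in the middle and at the right both in the front third of the tray and in the back third, well under the blow pipes. Do not touch the pipe rack, do not let a spacer leave the tray, be thrown or dropped hard, and leave the die segment, the can and the caliper as they stand.

Things in the scene. Friction and masses are not known exactly. Their poses are not given: they have to be found in the camera images.
- tray: Fixed open aluminium drying tray, inside 220 mm (its x) by 320 mm (its y), walls 4 mm thick. Origin: centre of its underside, on the bench; its floor is 12 mm and its wall tops 32 mm above the origin. x points to the back (away from the robot, under the pipes), y to the left, z up; it stands turned by up to 0.2 rad.
- manifold: Fixed blow-off rack over the tray's back half; do not touch it. Frame same as the tray's. Three level 14 mm steel pipes along y at x +15, +49, +83 mm (front edge +8), undersides 125 mm, tops 139 mm above the bench, between blue headers at y +-178 to +-202 mm (x +4 to +104, z 117 to 147 mm) on posts at x +80 mm. Gauge (y -190) and valve (y +190) reach up to 206 mm.
- spacer0: Solid brass hexagonal spacer, 36 mm across flats (41.6 mm across corners), 28 mm high, about 0.24 kg, starts at the middle of the heap's bottom layer, standing on an end. Origin at its centre: 14 mm above the tray floor when standing on an end. z is the hexagon's axis; one pair of flats faces along x. It slides on the tray when pushed. The dark bore is not open.
- spacer1: Solid brass hexagonal spacer, 36 mm across flats (41.6 mm across corners), 28 mm high, about 0.24 kg, starts in the heap's bottom layer, standing on an end. Origin at its centre: 14 mm above the tray floor when standing on an end. z is the hexagon's axis; one pair of flats faces along x. It slides on the tray when pushed. The dark bore is not open.
- spacer2: Solid brass hexagonal spacer, 36 mm across flats (41.6 mm across corners), 28 mm high, about 0.24 kg, starts in the heap's bottom layer, standing on an end. Origin at its centre: 14 mm above the tray floor when standing on an end. z is the hexagon's axis; one pair of flats faces along x. It slides on the tray when pushed. The dark bore is not open.
- spacer3: Solid brass hexagonal spacer, 36 mm across flats (41.6 mm across corners), 28 mm high, about 0.24 kg, starts in the heap's bottom layer, standing on an end. Origin at its centre: 14 mm above the tray floor when standing on an end. z is the hexagon's axis; one pair of flats faces along x. It slides on the tray when pushed. The dark bore is not open.
- spacer4: Solid brass hexagonal spacer, 36 mm across flats (41.6 mm across corners), 28 mm high, about 0.24 kg, starts on top of the heap, standing on an end. Origin at its centre: 14 mm above the tray floor when standing on an end. z is the hexagon's axis; one pair of flats faces along x. It slides on the tray when pushed. The dark bore is not open.
- spacer5: Solid brass hexagonal spacer, 36 mm across flats (41.6 mm across corners), 28 mm high, about 0.24 kg, starts on top of the heap, standing on an end. Origin at its centre: 14 mm above the tray floor when standing on an end. z is the hexagon's axis; one pair of flats faces along x. It slides on the tray when pushed. The dark bore is not open.
- die: Bystander, loose: short T-shaped press-brake die segment, 60 x 50 mm foot, 62 mm high, stands on the bench near one end of the tray. Origin: centre of its underside.
- can: Bystander, loose: blue can, 52 mm diameter, 150 mm high, stands on the bench near the other end of the tray. Origin: centre of its underside.
- caliper: Bystander, loose: slide caliper lying flat on the bench in front of the tray (robot side), 200 mm long along its y, up to 12 mm thick; its jaws reach 50 mm to -x, its body 17 mm to +x. Origin: on the bench, middle of the beam.

How it is judged:
By the outcome, as a careful person would: the job done as asked, in the order asked, and still so for the second after the job is handed in, with the robot touching nothing.
It also fails if it takes over 72 s, if anything falls off the work surface, if the arm or the gripper's body presses on something with over 40 N, if the wrist force passes 120 N, or if a joint passes its speed limit or range.

## Working session

There is one attempt and no reset: what is moved stays moved. The work goes in short steps, Python scripts to look and compute and a shell command to move; the robot and the scene stay as the last step left them, time stands still between calls to the robot, and variables do not carry over. Pictures are saved under pics/ and viewed, at most 10 in all, crops included, and the job is handed in when it is done.

```bash
mkdir -p pics; ls; python3 - <<'E'
from bench import arm
import cv2
s=arm.read_state();print(s)
for n in("scene","top"):
    d=arm.get_image(n);cv2.imwrite(f"pics/{n}0.png",d["image"][:,:,::-1]);d.pop("image");print(n,d)
E
```

```text
pics
{'clock': 0.0, 'joints': array([ 1.56259411e+00,  3.85559746e-01,  6.64447719e-03, -5.49010743e-04,
       -1.19399185e+00, -2.58597269e-01]), 'joint_vel': array([-0.0002072 , -0.00058492,  0.00079984, -0.00118151, -0.0016831 ,
       -0.00056837]), 'joint_efforts': array([ 1.10355199e-03, -3.92286944e+01,  1.88399577e+01,  4.18607980e+00,
       -4.56464215e-03, -6.10223818e-07]), 'position': array([164.60716717, 602.38868438, 255.21947355]), 'ee_rot': array([ 9.91101382e-01, -1.33104737e-01, -1.21355780e-04,  1.07899453e-03]), 'contact_force': array([ 0.3373084 , -0.31622878,  0.04457961]), 'wrist_torque': array([-0.04884743,  0.02259266,  0.01076665]), 'grasp_force': 0.0, 'gripper_width': 85.82881218965849}
scene {'fx': 437.2052589565678, 'fy': 437.2052589565678, 'cx': 328.0936215000088, 'cy': 241.13681738068067, 'xyz': array([621.51364295, 516.91143296, 595.80401863]), 'rotation': array([ 0.08156131,  0.91979703, -0.3822308 , -0.03493976])}
top {'fx': 576.4655276312202, 'fy': 576.4655276312202, 'cx': 316.7844564080154, 'cy': 235.42665093621943, 'xyz': array([ 434.74802044,   26.68145392, 1027.9330233 ]), 'rotation': array([ 0.71068595, -0.70255726,  0.02921923, -0.02202283])}
```

View pics/scene0.png

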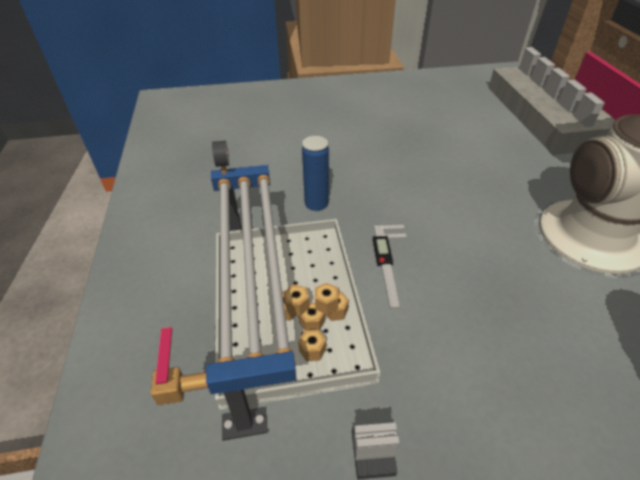

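View pics/top0.png

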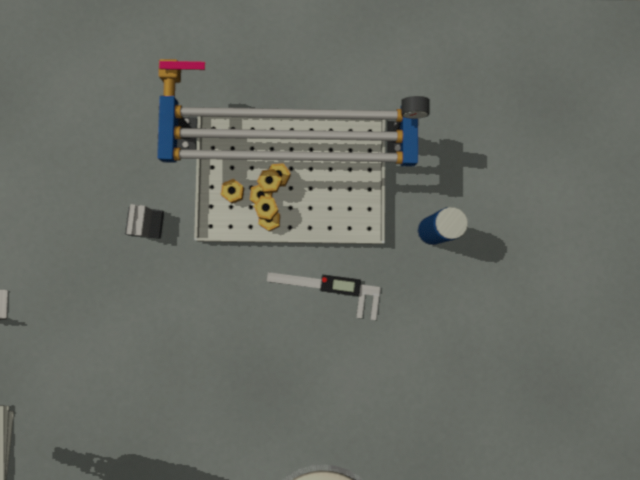

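The views show the tray with its long axis across, pipes over its back half, and six spacers left of centre. In the top view the bores are at about (232,190), (260,194), (266,207), (269,180), (280,173) and (269,220), and the front wall corners are at about (197,241) and (385,243). Next I'll measure.

```bash
cat > h.py <<'E'
import numpy as np,cv2
from bench import arm
from scipy.spatial.transform import Rotation as R
def cast(d,u,v,z):
    r=R.from_quat(d["rotation"]).as_matrix()@np.array([(u-d["cx"])/d["fx"],(v-d["cy"])/d["fy"],1.])
    return d["xyz"]+r*(z-d["xyz"][2])/r[2]
def proj(d,p):
    c=R.from_quat(d["rotation"]).as_matrix().T@(np.array(p)-d["xyz"])
    return d["fx"]*c[0]/c[2]+d["cx"],d["fy"]*c[1]/c[2]+d["cy"]
E
python3 - <<'E'
from h import *
d=arm.get_image("top");s=arm.get_image("scene")
for n,u,v,z in [("FL out",195,241.5,32),("FR out",386,244,32),("L header top front",160,161,147),("R hdr top fr",417,165,147),("R hdr top back R",418,118,147),("BL out",197,115,32),("BR",386.5,120,32)]:
    print(n,cast(d,u,v,z).round(0))
for n,u,v,z in [("FL out",378,382,32),("FR out",336.5,221,32)]: print("scene",n,cast(s,u,v,z).round(0))
for k in(d,s):
    b=cv2.resize(k["image"],None,fx=4,fy=4,interpolation=cv2.INTER_CUBIC)
    k["big"]=b
cv2.imwrite("pics/t1.png",d["big"][600:1000,800:1240][:,:,::-1].repeat(1,0))
b=s["big"];cv2.imwrite("pics/s1.png",b[1080:1480,1040:1560][:,:,::-1])
cv2.imwrite("pics/c1.png",np.hstack([cv2.resize(d["image"][145:250,195:300],(400,400),interpolation=2),cv2.resize(s["image"][270:370,275:375],(400,400),interpolation=2)])[:,:,::-1])
E
```

```text
FL out [494. 227.  32.]
FR out [ 494. -103.   32.]
L header top front [611. 261. 147.]
R hdr top fr [ 610. -136.  147.]
R hdr top back R [ 684. -138.  147.]
BL out [717. 230.  32.]
BR [ 712. -103.   32.]
scene FL out [501. 243.  32.]
scene FR out [495. -92.  32.]
```

View pics/c1.png

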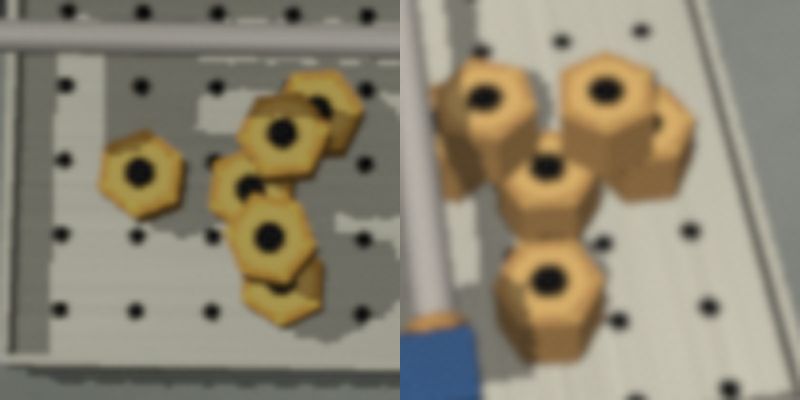

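```bash
python3 - <<'E'
from h import *
d=arm.get_image("top");s=arm.get_image("scene")
T=dict(A=(140,173,40),B=(250,188,40),C=(269,237,68),D=(282,133,68),E=(320,108,40),F=(282,284,40))
S=dict(A=(548,280,40),B=(547,167,40),C=(606,91,68),D=(484,97,68),F=(652,122,40))
for n,(u,v,z) in T.items():
    a=cast(d,195+u/3.81,145+v/3.81,z)
    b=cast(s,275+(S[n][0]-400)/4,270+S[n][1]/4,z) if n in S else a
    print(n,a.round(1),b.round(1),"tray",(a-[607,62,0])[:2].round(0))
# tray holes check
for u,v in[(66,86),(364,162),(60,310),(362,313),(137,310),(212,312)]:
    print("hole",cast(d,195+u/3.81,145+v/3.81,12).round(0)[:2])
# hex yaw from vertices top face (crop px)
V=dict(A=[(140,130),(185,155),(180,196),(140,218),(100,182),(104,148)],C=[(270,194),(312,215),(316,255),(277,285),(235,265),(229,222)],D=[(258,97),(305,103),(328,135),(308,178),(262,178),(238,135)],E=[(295,78),(340,68),(363,108)],B=[(210,190),(217,165),(240,148)],F=[(242,293),(285,326),(322,300)])
for n,L in V.items():
    z=T[n][2];c=cast(d,195+T[n][0]/3.81,145+T[n][1]/3.81,z)
    w=[cast(d,195+u/3.81,145+v/3.81,z)-c for u,v in L]
    a=np.array([np.arctan2(p[1],p[0]) for p in w]); m=np.angle(np.exp(6j*a).mean())/6
    print(n,"corner angle deg",np.degrees(m).round(1),"radii",[int(np.hypot(*p[:2])) for p in w])
E
python3 -m pendant '[[0,0,-0.05,0,8,0,0.085],[0,0,-0.05,0,8,0,0.085],[0,0,0,0,8,0,0.085],[0,0,0,0,0,0,0.085]]'
python3 -c "
from h import *
s=arm.read_state();print(s['joints'],R.from_quat(s['ee_rot']).as_matrix().round(2))"
```

```text
A [582.7 164.6  40. ] [581.4 165.8  40. ] tray [-24. 103.]
B [576.5 114.7  40. ] [574.1 115.7  40. ] tray [-31.  53.]
C [550.9 103.5  68. ] [549.  104.8  68. ] tray [-56.  41.]
D [597.1  98.6  68. ] [595.2  99.5  68. ] tray [-10.  37.]
E [613.5  83.6  40. ] [613.5  83.6  40. ] tray [ 6. 22.]
F [533.   99.5  40. ] [529.9 101.5  40. ] tray [-74.  37.]
hole [627. 204.]
hole [593.  64.]
hole [522. 204.]
hole [523.  64.]
hole [523. 169.]
hole [522. 134.]
A corner angle deg -3.6 radii [19, 21, 20, 20, 18, 19]
C corner angle deg 6.6 radii [19, 21, 22, 21, 19, 18]
D corner angle deg -28.7 radii [19, 16, 20, 23, 21, 19]
E corner angle deg -24.8 radii [17, 20, 19]
B corner angle deg 16.1 radii [18, 18, 18]
F corner angle deg 2.3 radii [18, 19, 19]
clock: 0.7
position: [155.8, 605.0, 354.9]
ee_rot: [0.969, -0.128, 0.207, 0.028]
contact_force: [0.0, -0.4, -1.4]
gripper_width: 85.0
grasp_force: 0.0
[ 1.72990795  0.3641493   0.02213332  0.38639706 -1.42340669 -0.51657993] [[ 0.88 -0.26  0.39]
 [-0.24 -0.97 -0.11]
 [ 0.41  0.   -0.91]]
```

```bash
cat >> h.py <<'E'
def pose(yaw,tilt):  # tool down, x fwd, then yaw about world z, tilt forward about tool y
    return R.from_euler('z',yaw,degrees=True)*R.from_quat([1,0,0,0])*R.from_euler('y',tilt,degrees=True)
def plan(*wps):  # (grasp x,y,z, yaw,tilt)
    s=arm.read_state();q=R.from_quat(s["ee_rot"]);p=s["position"]
    for x,y,z,yaw,tilt in wps:
        t=pose(yaw,tilt);tp=np.array([x,y,z])-6*t.as_matrix()[:,2]
        rv=(q.inv()*t).as_rotvec(degrees=True)
        sh=q.inv().apply(tp-p)
        print("shift mm (before turn)",sh.round(1),"turn",rv.round(1)," min rows",np.ceil(np.abs(sh).max()/50),np.ceil(np.abs(rv).max()/8.5))
        p,q=tp,t
def st():
    s=arm.read_state();m=R.from_quat(s["ee_rot"]).as_matrix()
    print("grasp",(s["position"]+6*m[:,2]).round(1),"x",m[:,0].round(2),"z",m[:,2].round(2),"J",s["joints"].round(2),"t",s["clock"],"w",s["gripper_width"].round(1),s["grasp_force"].round(1),s["contact_force"].round(1))
E
python3 -c "
from h import *
plan((470,-42,250,0,0),(542,-42,150,0,30),(542,-42,140,0,57))"
```

```text
shift mm (before turn) [389.3 543.1 284. ] turn [  3.3 -24.  -14.8]  min rows 11.0 3.0
shift mm (before turn) [ 69.    0.  100.8] turn [ 0. 30.  0.]  min rows 3.0 4.0
shift mm (before turn) [-7.7  0.   9.3] turn [ 0. 27.  0.]  min rows 1.0 4.0
```

```bash
python3 -m pendant '[[0.03,0.042,0.022,0,0,0,0.085],[0.03,0.042,0.022,0,0,0,0.085],[0.03,0.042,0.022,0,0,0,0.085],[0.03,0.042,0.022,0,0,0,0.085],[0.03,0.042,0.022,0,0,0,0.085],[0.03,0.042,0.022,0,0,0,0.085],[0.03,0.042,0.022,0,0,0,0.085],[0.03,0.042,0.022,0,0,0,0.085],[0.03,0.042,0.022,0,0,0,0.085],[0.03,0.042,0.022,0,0,0,0.085],[0.03,0.042,0.022,0,0,0,0.085],[0.03,0.042,0.022,0,0,0,0.085]]' | grep -v rot
python3 -c "
from h import *
st();plan((500,-42,250,0,0),(500,-42,200,0,30),(500,-42,200,0,57))"
```

```text
clock: 1.9
position: [414.7, 66.5, 271.5]
contact_force: [1.8, 0.8, 0.6]
gripper_width: 85.2
grasp_force: 0.0Traceback (most recent call last):
  File "<string>", line 3, in <module>
    st();plan((500,-42,250,0,0),(500,-42,200,0,30),(500,-42,200,0,57))
    ~~^^
  File "h.py", line 22, in st
    print("grasp",(s["position"]+6*m[:,2]).round(1),"x",m[:,0].round(2),"z",m[:,2].round(2),"J",s["joints"].round(2),"t",s["clock"],"w",s["gripper_width"].round(1),s["grasp_force"].round(1),s["contact_force"].round(1))
                                                                                                                                        ^^^^^^^^^^^^^^^^^^^^^^^^
AttributeError: 'float' object has no attribute 'round'
```

```bash
sed -i 's/s\["gripper_width"\].round(1),s\["grasp_force"\].round(1)/round(s["gripper_width"],1),round(s["grasp_force"],1)/' h.py
python3 -c "
from h import *
st();plan((500,-42,250,0,24),(500,-42,200,0,57))"
```

```text
grasp [417.   65.9 266.1] x [ 0.88 -0.24  0.41] z [ 0.39 -0.11 -0.91] J [ 0.74 -0.16 -0.83  0.53 -0.74  0.19] t 1.9 w 85.2 0.0 [1.8 0.8 0.6]
shift mm (before turn) [92.7 82.9 58.7] turn [  6.1  -0.  -14. ]  min rows 2.0 2.0
shift mm (before turn) [-23.6   0.   46.6] turn [ 0. 33.  0.]  min rows 1.0 4.0
```

```bash
python3 -m pendant '[[0.031,0.028,0.02,3,0,-7,0.085],[0.031,0.028,0.02,3,0,-7,0.085],[0.031,0.028,0.02,0,0,0,0.085],[0,0,0.02,0,8.25,0,0.085],[0,0,0,0,8.25,0,0.085],[0,0,0,0,8.25,0,0.085],[0,0,0,0,8.25,0,0.085],[0,0,0,0,0,0,0.085]]' | grep -v rot
python3 -c "
from h import *
st();plan((542,-42,118,0,57),(668,-42,36,0,57))
import cv2
cv2.imwrite('pics/sc2.png',arm.get_image('scene')['image'][:,:,::-1])"
```

```text
clock: 2.7
position: [520.5, -45.5, 298.8]
contact_force: [0.4, -0.9, -0.4]
gripper_width: 84.8
grasp_force: 0.0
grasp [524.2 -46.4 294.2] x [ 0.77 -0.09  0.63] z [ 0.61 -0.16 -0.77] J [ 0.13 -0.08 -0.92  1.25 -0.25  0.13] t 2.7 w 84.8 0.0 [ 0.4 -0.9 -0.4]
shift mm (before turn) [-99.3 -17.8 147. ] turn [ 9.8 18.2 -3.8]  min rows 3.0 3.0
shift mm (before turn) [-1.000e-01  0.000e+00  1.503e+02] turn [0. 0. 0.]  min rows 4.0 0.0
```

View pics/sc2.png

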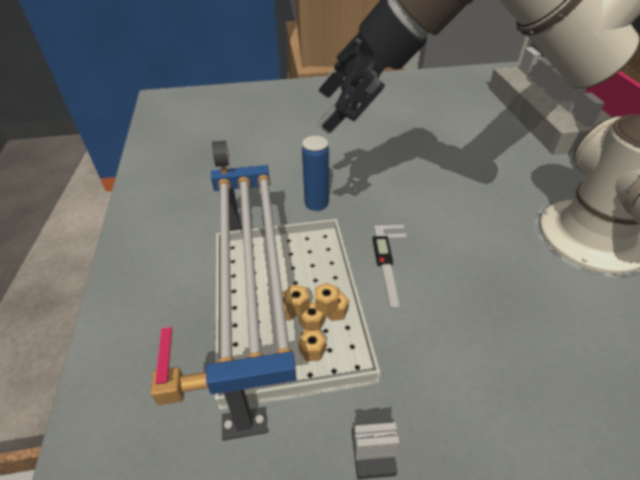

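The tool is near its wrist limit at about 40° of tilt, so I plan to push the back-row pieces in under the pipes with a tilted tool. First I'll check how far that tilt reaches low over the empty right side.

```bash
python3 -c "
from h import *
plan((560,-42,150,0,35),(600,-42,80,0,38))"
```

```text
shift mm (before turn) [-62.6 -18.8 132.8] turn [ 8.8 -3.7 -5.7]  min rows 3.0 2.0
shift mm (before turn) [-7.7  0.  80.3] turn [0. 3. 0.]  min rows 2.0 1.0
```

```bash
python3 -m pendant '[[0,0,0,3,-1.2,-2,0.03],[0,0,0,3,-1.2,-2,0.03],[0,0,0,3,-1.2,-2,0.03],[-0.021,-0.007,0.044,0,0,0,0.03],[-0.021,-0.007,0.044,0,0,0,0.03],[-0.021,-0.007,0.044,0,0,0,0.03],[0,0,0,0,0,0,0.03]]' | grep -v rot
python3 -c "
from h import *
st();plan((580,-42,110,0,38),(620,-42,62,0,38))"
```

```text
clock: 3.45
position: [550.9, -36.3, 222.1]
contact_force: [-0.1, 0.3, 0.3]
gripper_width: 30.2
grasp_force: 0.0
grasp [554.  -36.4 216.9] x [ 0.86 -0.01  0.52] z [ 0.52 -0.02 -0.86] J [ 0.19  0.09 -0.84  0.84 -0.16  0.56] t 3.45 w 30.2 0.0 [-0.1  0.3  0.3]
shift mm (before turn) [-33.6   3.8 105.1] turn [ 1.3  6.9 -0.7]  min rows 3.0 1.0
shift mm (before turn) [ 2.   0.  62.5] turn [0. 0. 0.]  min rows 2.0 0.0
```

```bash
cat > fit.py <<'E'
from h import *
D=[([164.6,602.4,255.2],[-.264e-3*0+.0021,-.0004,-1],[1.56259,.38556,.00664]),
([155.8,605,354.9],[.39,-.11,-.91],[1.7299,.36415,.02213]),
([414.7,66.5,271.5],[.39,-.11,-.91],[.74,-.16,-.83]),
([520.5,-45.5,298.8],[.61,-.16,-.77],[.13,-.08,-.92]),
([550.9,-36.3,222.1],[.52,-.02,-.86],[.19,.09,-.84])]
s=arm.read_state();D.append((s["position"],R.from_quat(s["ee_rot"]).as_matrix()[:,2],s["joints"][:3]))
A=[];b=[]
for p,z,j in D:
    c,n=np.cos(j[0]),np.sin(j[0]);f=j[1]-j[2]
    # unknown a2,a3,e,r0,h,d,L
    A.append([np.sin(j[1]),np.cos(f),-np.sin(f)*-1,1,0,0,c*z[0]+n*z[1]]);b.append(c*p[0]+n*p[1])
    A.append([np.cos(j[1]),-np.sin(f),np.cos(f),0,1,0,z[2]]);b.append(p[2])
    A.append([0,0,0,0,0,1,-n*z[0]+c*z[1]]);b.append(-n*p[0]+c*p[1])
A=np.array(A);b=np.array(b)
for cols in([0,1,4,5,6],[0,1,2,4,5,6]):
    x,_,rk,sv=np.linalg.lstsq(A[:,cols],b,rcond=None);print(cols,x.round(0),"res",(A[:,cols]@x-b).round(0),sv.round(2))
E
python3 fit.py
```

```text
[0, 1, 4, 5, 6] [589. 438. 346. -87. 430.] res [ 25.  45.  72. -23.   4.   5. -10.  -7.  -4. -14. -23. -76.  -1. -10.
   2.  -4.  -9.   1.] [4.45 2.48 1.85 0.72 0.31]
[0, 1, 2, 4, 5, 6] [610. 405.  52. 238. -93. 398.] res [ 21.  49.  66. -24.   4.  10. -14.  -4.   0. -18. -26. -75.   6. -12.
  -0.   3. -11.  -1.] [4.72 2.57 2.45 0.96 0.42 0.13]
```

```bash
cat >> fit.py <<'E'
J4=[-.00055,.3864,.53,1.25,.84,s["joints"][3]]
for sg in(1,-1):
    A2=A.copy()
    for i,q in enumerate(J4):
        f=D[i][2][1]-D[i][2][2]
        A2[3*i,5]=sg*np.sin(q)*np.sin(f);A2[3*i+1,5]=sg*np.sin(q)*np.cos(f);A2[3*i+2,5]=np.cos(q)
    for cols in([0,1,4,5,6],[0,1,2,4,5,6]):
        x,_,rk,sv=np.linalg.lstsq(A2[:,cols],b,rcond=None);print(sg,cols,x.round(0),"res",(A2[:,cols]@x-b).round(0))
E
python3 fit.py
```

```text
[0, 1, 4, 5, 6] [589. 438. 346. -87. 430.] res [ 25.  45.  72. -23.   4.   5. -10.  -7.  -4. -14. -23. -76.  -1. -10.
   2.  -4.  -9.   1.] [4.45 2.48 1.85 0.72 0.31]
[0, 1, 2, 4, 5, 6] [610. 405.  52. 238. -93. 398.] res [ 21.  49.  66. -24.   4.  10. -14.  -4.   0. -18. -26. -75.   6. -12.
  -0.   3. -11.  -1.] [4.72 2.57 2.45 0.96 0.42 0.13]
1 [0, 1, 4, 5, 6] [616. 441. 438. -83. 525.] res [ 37.  65.  76. -38.   3. -20. -17. -11. -22. -17. -32. -38.   2. -13.
  23.  -2. -11.  22.]
1 [0, 1, 2, 4, 5, 6] [629. 421.  31. 377. -86. 510.] res [ 35.  68.  72. -39.   3. -18. -20.  -9. -20. -19. -35. -36.   6. -15.
  22.   3. -13.  21.]
-1 [0, 1, 4, 5, 6] [ 559.  423.  164. -160.  270.] res [-0.  0. -1. -0.  1.  2. -0. -0. -1. -1.  1. -2.  2. -1.  1. -1. -1. -0.]
-1 [0, 1, 2, 4, 5, 6] [ 558.  425.   -3.  170. -160.  272.] res [ 0.  0. -1. -0.  1.  2. -0. -1. -1. -1.  1. -2.  1. -1.  1. -1. -1.  0.]
```

```bash
cat > ik.py <<'E'
from h import *
from scipy.optimize import least_squares
lo=[-3.14,-1.21,-1.07,-3.16,-2.99,-3.1];hi=[3.14,2.06,1.41,2.05,-.16,3.1]
def frame(q):
    c,n=np.cos(q[0]),np.sin(q[0]);P=np.array([[c,-n,0],[n,c,0],[0,0,1]])
    f=q[1]-q[2];a=P@[np.cos(f),0,-np.sin(f)];u=P@[np.sin(f),0,np.cos(f)];l=P@[0,1,0]
    b=-u*np.cos(q[3])-l*np.sin(q[3]); e=-l*np.cos(q[3])+u*np.sin(q[3])
    z=np.cos(q[4])*a+np.sin(-q[4])*b
    el=P@[559*np.sin(q[1]),0,164+559*np.cos(q[1])]
    w=el+423*a+160*e
    x0=np.cross(e,z)   # reference perp
    g=q[5]; return w,z,e,x0,el,el+423*a
def fk(q,S=[1,0.0]):
    w,z,e,x0,_,_=frame(q);g=S[0]*q[5]+S[1]
    return w+270*z,z,np.cos(g)*e+np.sin(g)*np.cross(z,e)
def cal():
    D=[([1.56259,.38556,.00664,-.00055,-1.19399,-.2586],[.9646,-.2638,0]),([1.7299,.36415,.02213,.3864,-1.4234,-.51658],[.88,-.24,.41]),([.74,-.16,-.83,.53,-.74,.19],[.88,-.24,.41]),([.19,.09,-.84,.84,-.16,.56],[.86,-.01,.52])]
    for q,x in D:
        w,z,e,_,_,_=frame(q); print("roll",np.degrees(np.arctan2(np.dot(x,np.cross(z,e)),np.dot(x,e))).round(1),"j6",np.degrees(q[5]).round(1))
def ik(g,yaw,tilt,S,flipx=False):
    t=pose(yaw,tilt).as_matrix();p=np.array(g)-6*t[:,2];x=t[:,0]*(-1 if flipx else 1);out=[]
    rng=np.random.default_rng(0)
    for k in range(40):
        q0=rng.uniform(lo,hi);q0[0]=rng.uniform(-1,1)
        r=least_squares(lambda q:np.r_[(fk(q,S)[0]-p)/100,fk(q,S)[1]-t[:,2],fk(q,S)[2]-x],q0,bounds=(lo,hi))
        if r.cost<1e-6 and not any(np.allclose(r.x,o,atol=.05) for o in out): out.append(r.x)
    return out
E
python3 -c "
from ik import *
cal()"
```

```text
roll 14.8 j6 -14.8
roll 29.8 j6 -29.6
roll -11.3 j6 10.9
roll -32.3 j6 32.1
```

```bash
python3 - <<'E'
from ik import *
def show(name,g,yaw,tilt):
    for fx in(0,1):
        for q in ik(g,yaw,tilt,[-1,0],fx):
            w,z,e,_,el,fw=frame(q); print(name,yaw,tilt,"flip" if fx else "",q.round(2),"wrist",w.round(0),"fwrist",fw.round(0))
for y in(-42,63,168):
    for tilt in(35,40,57):
        t=np.radians(tilt); xt=608+(40 if tilt<50 else 46)
        show(f"y{y}",(xt-19*np.sin(t),y,22+19*np.cos(t)),0,tilt)
E
```

```text
y-42 0 57  [-0.44  0.64 -0.61 -2.57 -0.71 -1.78] wrist [407. -42. 183.] fwrist [ 424. -199.  210.]
y-42 0 57 flip [-0.44  0.64 -0.61 -2.57 -0.71  1.36] wrist [407. -42. 183.] fwrist [ 424. -199.  210.]
y63 0 57  [-0.23  0.66 -0.72 -2.87 -0.81 -1.63] wrist [407.  63. 183.] fwrist [412. -97. 191.]
y63 0 57 flip [-0.23  0.66 -0.72 -2.87 -0.81  1.51] wrist [407.  63. 183.] fwrist [412. -97. 191.]
```

```bash
cat >> ik.py <<'E'
def ik5(g,yaw,tilt,n=14):
    t=pose(yaw,tilt).as_matrix();p=np.array(g)-6*t[:,2];out=[];rng=np.random.default_rng(1)
    for k in range(n):
        q0=rng.uniform(lo[:5],hi[:5]);q0[0]=rng.uniform(-1,1)
        r=least_squares(lambda q:np.r_[(fk(np.r_[q,0],[-1,0])[0]-p)/100,fk(np.r_[q,0],[-1,0])[1]-t[:,2]],q0,bounds=(lo[:5],hi[:5]),max_nfev=60)
        if r.cost<1e-6 and not any(np.allclose(r.x,o,atol=.05) for o in out): out.append(r.x)
    res=[]
    for q in out:
        w,z,e,_,el,fw=frame(np.r_[q,0]);x=t[:,0];j6=-np.arctan2(x@np.cross(z,e),x@e)
        res.append(np.r_[q,j6])
    return res
E
time python3 - <<'E'
from ik import *
for y in(-42,63,168):
    for tilt in(20,30,40,50,60):
        o=[]
        for yaw in(-40,-20,0,20,40):
            for q in ik5((650,y,38),yaw,tilt,8): o.append((yaw,q[3:].round(2).tolist()))
        print(y,tilt,o)
E
```

```text
-42 20 [(-40, [1.14, -0.29, -0.37]), (20, [-0.19, -0.37, 1.94]), (40, [-0.39, -0.55, 2.49])]
-42 30 [(-40, [2.01, -0.34, -1.05]), (20, [-0.52, -0.25, 2.3]), (40, [-0.7, -0.54, 2.84])]
-42 40 [(20, [-1.08, -0.29, 2.95]), (40, [-1.03, -0.59, -3.06])]
-42 50 [(0, [-2.38, -0.4, -2.06]), (20, [-1.64, -0.46, -2.64]), (40, [-1.32, -0.71, -2.71])]
-42 60 [(0, [-2.59, -0.78, -1.75]), (20, [-1.97, -0.71, -2.18]), (40, [-1.54, -0.87, -2.43])]
63 20 [(-40, [0.95, -0.38, -0.39]), (-20, [1.4, -0.19, -0.37]), (20, [-0.01, -0.28, 1.58]), (40, [-0.32, -0.47, 2.26])]
63 30 [(-40, [1.68, -0.42, -0.99]), (40, [-0.65, -0.41, 2.63])]
63 40 [(-40, [1.98, -0.59, -1.26]), (40, [-1.06, -0.46, 3.11])]
63 50 [(0, [-2.82, -0.52, -1.72]), (20, [-1.88, -0.38, -2.49]), (40, [-1.44, -0.59, -2.7])]
63 60 [(0, [-2.88, -0.87, -1.62]), (20, [-2.24, -0.71, -1.99]), (40, [-1.71, -0.78, -2.35])]
168 20 [(-40, [0.77, -0.49, -0.38]), (-20, [1.05, -0.29, -0.25]), (20, [0.26, -0.21, 1.17]), (40, [-0.21, -0.41, 1.99])]
168 30 [(-40, [1.33, -0.5, -0.88]), (-20, [2.0, -0.33, -1.01]), (40, [-0.52, -0.3, 2.34])]
168 40 [(-40, [1.65, -0.64, -1.17]), (40, [-1.03, -0.32, 2.92])]
168 50 [(-40, [1.8, -0.82, -1.34]), (20, [-2.23, -0.34, -2.22]), (40, [-1.56, -0.47, -2.72])]
168 60 [(-40, [1.87, -1.02, -1.46]), (20, [-2.53, -0.72, -1.81]), (40, [-1.9, -0.7, -2.26])]
real	0m57.509s
user	0m56.221s
sys	0m0.225s
```

```bash
cat >> h.py <<'E'
_p=pose
def pose(yaw,tilt): return _p(yaw,tilt)*R.from_euler('z',180,degrees=True)
E
python3 - <<'E'
from ik import *
import h
s=arm.read_state();w=arm.get_image("wrist");m=R.from_quat(s["ee_rot"])
print("cam in tool",m.inv().apply(w["xyz"]-s["position"]).round(0))
h.pose=h._p; plan((551,103,150,0,0))
pose=h._p
def chk(n,g,yaw,tilt):
    for q in ik5(g,yaw,tilt,16):
        q[5]=(q[5]+2*np.pi)%(2*np.pi)-np.pi
        w,z,e,_,el,fw=frame(q);print(n,yaw,tilt,q.round(2),"w",w.round(0),"fw",fw.round(0))
import ik; ik.pose=h._p
chk("C pick",(551,103,64),7,0);chk("C place",(544,-42,36),0,0)
chk("D pick",(597,99,66),31,50);chk("E pick",(613,84,36),35,50)
chk("A pick",(583,165,36),-4,50);chk("A pick",(583,165,36),-4,55)
for yaw in(10,20):
    for tilt in(50,56): chk("BR",(662,-42,37),yaw,tilt);chk("BM",(662,63,37),yaw,tilt);chk("BL",(662,168,37),yaw,tilt)
d=arm.get_image("top");print("can top",cast(d,452,223,150).round(0),"die",cast(d,150,221,30).round(0),"caliper",cast(d,325,284,6).round(0))
E
```

```text
cam in tool [  81.    1. -118.]
shift mm (before turn) [ -36.8 -139.9   54.8] turn [  1.  -31.2  -1.1]  min rows 3.0 4.0
C pick 7 0 [ 0.47  0.48 -0.37 -0.   -0.72 -1.92] w [551. 103. 340.] fw [478. 245. 340.]
C place 0 0 [ 0.22  0.51 -0.43  0.   -0.63 -1.79] w [544. -42. 312.] fw [509. 114. 312.]
D pick 31 50 [-0.06  0.46 -0.37 -1.66 -0.45  0.51] w [416. -10. 243.] fw [533. -31. 350.]
E pick 35 50 [-0.11  0.55 -0.32 -1.63 -0.53  0.58] w [440. -37. 213.] fw [561. -60. 316.]
BR 10 50 [-0.28  0.57 -0.3  -1.89 -0.36  0.64] w [454. -79. 214.] fw [ 552. -158.  313.]
BM 10 50 [-0.18  0.58 -0.4  -2.31 -0.37  1.  ] w [454.  26. 214.] fw [532. -97. 280.]
BL 10 50 [-0.04  0.61 -0.52 -2.76 -0.44  1.36] w [454. 131. 214.] fw [502. -19. 240.]
BR 10 56 [-0.39  0.62 -0.39 -2.16 -0.56  1.01] w [437. -82. 191.] fw [ 507. -207.  262.]
BM 10 56 [-0.25  0.63 -0.51 -2.51 -0.6   1.27] w [437.  23. 191.] fw [ 489. -123.  231.]
BL 10 56 [-0.06  0.65 -0.59 -2.83 -0.66  1.45] w [437. 128. 191.] fw [475. -26. 207.]
BR 20 50 [-0.26  0.58 -0.24 -1.62 -0.45  0.47] w [ 463. -114.  214.] fw [ 574. -151.  324.]
BM 20 50 [-0.11  0.57 -0.29 -1.85 -0.36  0.61] w [463.  -9. 214.] fw [574. -66. 315.]
BL 20 50 [ 0.01  0.59 -0.33 -2.18 -0.32  0.86] w [463.  96. 214.] fw [568.   5. 294.]
BR 20 56 [-0.36  0.62 -0.3  -1.85 -0.6   0.78] w [ 447. -120.  191.] fw [ 545. -205.  285.]
BM 20 56 [-0.22  0.62 -0.38 -2.13 -0.56  0.98] w [447. -15. 191.] fw [ 539. -123.  265.]
BL 20 56 [-0.07  0.64 -0.45 -2.45 -0.56  1.2 ] w [447.  90. 191.] fw [528. -39. 239.]
can top [ 520. -189.  150.] die [529. 306.  30.] caliper [423.   1.   6.]
```

```bash
python3 - <<'E'
from h import *
s=arm.get_image("scene");w=arm.get_image("wrist");print([np.round(v) for v in proj(s,w["xyz"])],[np.round(v) for v in proj(s,arm.read_state()["position"])])
u,v=map(int,proj(s,w["xyz"]));i=s["image"];y0=max(0,v-60);x0=max(0,u-80);c=i[y0:y0+140,x0:x0+180];print(x0,y0)
cv2.imwrite("pics/cam.png",cv2.resize(c,None,fx=3,fy=3,interpolation=2)[:,:,::-1])
E
```

```text
[np.float64(300.0), np.float64(60.0)] [np.float64(309.0), np.float64(154.0)]
220 0
```

View pics/cam.png

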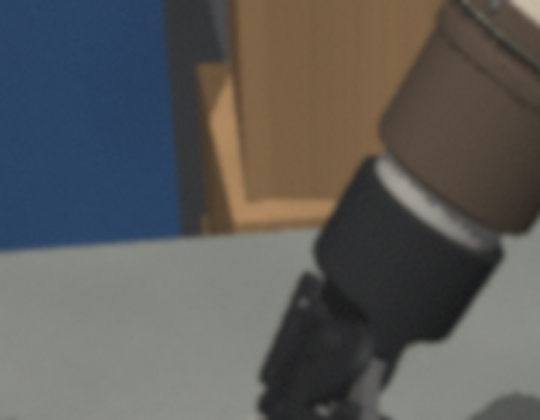

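```bash
python3 -m pendant '[[-0.012,-0.047,0.018,0,0,0,0.06],[-0.012,-0.047,0.018,0,0,0,0.06],[-0.012,-0.047,0.018,0,-7.8,0,0.06],[0,0,0,0,-7.8,0,0.06],[0,0,0,0,-7.8,0,0.06],[0,0,0,0,-7.8,0,0.06],[0,0,0,0,0,8.5,0.06],[0,0,0,0,0,8.5,0.06],[0,0,0,0,0,8.5,0.06],[0,0,0,0,0,8.5,0.06],[0,0,0,0,0,8.5,0.06],[0,0,0,0,0,8.5,0.06]]' | grep -v rot
python3 -m pendant '[[0,0,0,0,0,8.5,0.06],[0,0,0,0,0,8.5,0.06],[0,0,0,0,0,8.5,0.06],[0,0,0,0,0,8.5,0.06],[0,0,0,0,0,8.5,0.06],[0,0,0,0,0,8.5,0.06],[0,0,0,0,0,8.5,0.06],[0,0,0,0,0,8.5,0.06],[0,0,0,0,0,8.5,0.06],[0,0,0,0,0,8.5,0.06],[0,0,0,0,0,8.5,0.06],[0,0,0,0,0,8.5,0.06]]' | grep -v rot
python3 - <<'E'
from h import *
st();plan((550,104,110,7,0),(550,104,60,7,0))
E
```

```text
clock: 4.85
position: [580.1, 24.5, 219.3]
contact_force: [-0.0, -0.6, 0.2]
gripper_width: 60.2
grasp_force: 0.0
clock: 6.05
position: [580.1, 24.5, 219.2]
contact_force: [-0.9, -0.0, -0.2]
gripper_width: 59.8
grasp_force: 0.0
grasp [581.9  23.9 213.5] x [-0.88 -0.4  -0.24] z [ 0.3  -0.09 -0.95] J [ 0.4   0.22 -0.49  0.34 -0.64 -1.83] t 6.05 w 59.8 0.0 [-0.9 -0.  -0.2]
shift mm (before turn) [ 19.4 104.1  81.8] turn [-9.7 15.5 15.9]  min rows 3.0 2.0
shift mm (before turn) [ 0.  0. 50.] turn [0. 0. 0.]  min rows 2.0 0.0
```

```bash
python3 -m pendant '[[0,0,0,-4.9,7.8,8,0.06],[0,0,0,-4.9,7.8,8,0.06],[0,0,0,0,0,0,0.06]]' | grep -v rot
python3 - <<'E'
from h import *
st();plan((550,104,110,7,0),(550,104,58,7,0))
E
```

```text
clock: 6.35
position: [583.3, 25.0, 220.1]
contact_force: [-0.9, 0.2, 0.0]
gripper_width: 59.6
grasp_force: 0.0
grasp [583.8  24.8 214.1] x [-0.98 -0.21 -0.08] z [ 0.09 -0.03 -1.  ] J [ 0.35  0.31 -0.24  0.08 -0.96 -1.76] t 6.35 w 59.6 0.0 [-0.9  0.2  0. ]
shift mm (before turn) [24.4 89.4 97.9] turn [-2.8  4.7  4.8]  min rows 2.0 1.0
shift mm (before turn) [ 0.  0. 52.] turn [0. 0. 0.]  min rows 2.0 0.0
```

```bash
python3 -m pendant '[[0.008,0.03,0.033,0,0,0,0.06],[0.008,0.03,0.033,0,0,0,0.06],[0.008,0.03,0.032,0,0,0,0.06],[0,0,0,-2.8,4.7,4.8,0.06],[0,0,0,0,0,0,0.06]]' | grep -v rot
python3 - <<'E'
from h import *
st();plan((550,104,60,7,0))
E
```

```text
clock: 6.85
position: [547.3, 104.1, 113.5]
contact_force: [1.7, 0.5, 1.4]
gripper_width: 59.8
grasp_force: 0.0
grasp [547.2 104.1 107.5] x [-0.99 -0.13  0.  ] z [-0. -0. -1.] J [ 0.48  0.42 -0.34  0.   -0.81 -1.93] t 6.85 w 59.8 0.0 [1.7 0.5 1.4]
shift mm (before turn) [-2.9 -0.3 47.5] turn [-0.2 -0.2  0.2]  min rows 1.0 1.0
```

```bash
python3 -m pendant '[[-0.003,0,0.023,0,0,0,0.06],[0,0,0.022,0,0,0,0.06],[0,0,0,0,0,0,0.03],[0,0,0,0,0,0,0.03],[0,0,0,0,0,0,0.03],[0,0,0,0,0,0,0.03],[0,0,-0.02,0,0,0,0.03],[0,0,-0.03,0,0,0,0.03],[0,0,0,0,0,0,0.03]]' | grep -v rot
python3 - <<'E'
from h import *
st();plan((544,-42,110,7,0),(544,-42,50,0,0),(544,-42,35,0,0))
E
```

```text
clock: 7.75
position: [553.0, 105.0, 123.5]
contact_force: [1.1, 0.4, -1.8]
gripper_width: 37.5
grasp_force: 60.6
grasp [553.  105.  117.5] x [-0.99 -0.13 -0.01] z [ 0.01 -0.   -1.  ] J [ 0.48  0.41 -0.33  0.   -0.83 -1.92] t 7.75 w 37.5 60.6 [ 1.1  0.4 -1.8]
shift mm (before turn) [  27.4 -144.7    7.4] turn [-0.   0.3  0.2]  min rows 3.0 1.0
shift mm (before turn) [ 0.  0. 60.] turn [0. 0. 7.]  min rows 2.0 1.0
shift mm (before turn) [ 0.  0. 15.] turn [0. 0. 0.]  min rows 1.0 0.0
```

```bash
python3 -m pendant '[[0.007,-0.036,0.002,0,0,0,0.03],[0.007,-0.036,0.002,0,0,0,0.03],[0.007,-0.036,0.002,0,0,0,0.03],[0.007,-0.037,0.002,0,0,0,0.03],[0,0,0.03,0,0,7,0.03],[0,0,0.03,0,0,0,0.03],[0,0,0.008,0,0,0,0.03],[0,0,0,0,0,0,0.03]]' | grep -v rot
python3 - <<'E'
from h import *
st()
E
python3 -m pendant '[[0,0,0.003,0,0,0,0.03],[0,0,0,0,0,0,0.03]]' | grep -v rot
```

```text
clock: 8.55
position: [539.2, -43.9, 43.0]
contact_force: [-0.2, 0.3, -2.0]
gripper_width: 37.3
grasp_force: 60.8
grasp [539.2 -44.   37. ] x [-1.   -0.    0.01] z [-0.01 -0.   -1.  ] J [ 0.22  0.5  -0.44  0.   -0.64 -1.79] t 8.55 w 37.3 60.8 [-0.2  0.3 -2. ]
clock: 8.75
position: [540.6, -43.5, 41.6]
contact_force: [-0.7, -0.1, 2.5]
gripper_width: 37.4
grasp_force: 61.3
```

```bash
python3 -m pendant '[[0,0,0,0,0,0,0.06],[0,0,0,0,0,0,0.06],[0,0,-0.04,0,0,0,0.06],[0,0,-0.05,0,0,0,0.06],[0,0,-0.05,0,0,0,0.06],[0,0,0,0,0,0,0.06]]' | grep -v rot
python3 - <<'E'
import h,ik
from ik import *
ik.pose=h._p
def chk(n,g,yaw,tilt):
    o=ik5(g,yaw,tilt,10)
    if not o: print(n,yaw,tilt,"none")
    for q in o:
        q[5]=(q[5]+2*np.pi)%(2*np.pi)-np.pi;print(n,yaw,tilt,q.round(2))
for t in(20,35,45,56): chk("pre",(512,48,150),31,t); chk("pre",(512,48,150),50,t)
chk("Dpre",(530,59,118),31,56);chk("D",(597,99,63),31,56);chk("Dlift",(575,85,110),31,56)
chk("BRpre",(550,-62,113),10,56);chk("BR",(660,-42,38),10,56);chk("Apick",(583,168,38),20,56);chk("E",(613,84,37),35,56)
h.st();h.plan((512,48,160,31,0))
E
```

```text
clock: 9.35
position: [545.2, -42.8, 188.3]
contact_force: [0.8, 0.8, -0.2]
gripper_width: 59.8
grasp_force: 0.0
pre 31 20 [ 0.38  0.19 -0.56 -0.12 -0.48  1.84]
pre 50 20 [ 0.29  0.22 -0.44 -0.32 -0.64  2.39]
pre 31 35 [ 0.29  0.16 -0.56 -0.53 -0.29  2.29]
pre 50 35 [ 0.11  0.21 -0.41 -0.75 -0.62  2.88]
pre 31 45 [ 0.07  0.17 -0.49 -1.08 -0.37  2.96]
pre 50 45 [-0.06  0.24 -0.39 -1.05 -0.71 -3.02]
pre 31 56 [-0.22  0.22 -0.53 -1.57 -0.61 -2.65]
pre 50 56 [-0.24  0.3  -0.41 -1.33 -0.87 -2.66]
Dpre 31 56 [-0.23  0.32 -0.52 -1.7  -0.62 -2.49]
D 31 56 [-0.18  0.52 -0.44 -1.9  -0.61 -2.29]
Dlift 31 56 [-0.16  0.38 -0.44 -1.74 -0.57 -2.51]
BRpre 10 56 [-0.46  0.34 -0.55 -1.9  -0.54 -2.38]
BR 10 56 [-0.39  0.61 -0.4  -2.16 -0.56 -2.13]
Apick 20 56 [-0.12  0.61 -0.67 -2.54 -0.72 -1.77]
E 35 56 [-0.2   0.59 -0.37 -1.81 -0.67 -2.3 ]
grasp [545.2 -42.8 182.3] x [-1.   -0.   -0.01] z [ 0.01 -0.   -1.  ] J [ 0.22  0.31 -0.29  0.01 -0.96 -1.79] t 9.35 w 59.8 0.0 [ 0.8  0.8 -0.2]
shift mm (before turn) [33.1 90.9 21.7] turn [ -0.3   0.6 -30.8]  min rows 2.0 4.0
```

```bash
python3 -m pendant '[[0.011,0.03,0,0,0,0,0.06],[0.011,0.03,0,0,0,0,0.06],[0.011,0.031,0,0,0,0,0.06],[0,0,0,0,0,-7.8,0.06],[0,0,0,0,0,-7.8,0.06],[0,0,0,0,0,-7.8,0.06],[0,0,0,0,0,-7.7,0.06]]' | grep -v rot
python3 -m pendant '[[0,0,0,0,-5.6,0,0.06],[0,0,0,0,-5.6,0,0.06],[0,0,0,0,-5.6,0,0.06],[0,0,0,0,-5.6,0,0.06],[0,0,0,0,-5.6,0,0.06],[0,0,0,0,-5.6,0,0.06],[0,0,0,0,-5.6,0,0.06],[0,0,0,0,-5.6,0,0.06],[0,0,0,0,-5.6,0,0.06],[0,0,0,0,-5.6,0,0.06],[0,0,0,0,0,0,0.06]]' | grep -v rot
python3 - <<'E'
from h import *
st();plan((534,61,115,31,56),(597,99,63,31,56))
E
```

```text
clock: 10.05
position: [507.3, 48.0, 180.1]
contact_force: [1.0, 0.1, 0.1]
gripper_width: 60.2
grasp_force: 0.0
clock: 11.15
position: [499.2, 42.2, 172.2]
contact_force: [0.3, -0.8, 0.8]
gripper_width: 59.8
grasp_force: 0.0
grasp [502.9  44.5 168.1] x [-0.59 -0.34 -0.73] z [ 0.62  0.39 -0.68] J [ 0.03  0.12 -0.5  -1.1  -0.43 -0.15] t 11.15 w 59.8 0.0 [ 0.3 -0.8  0.8]
shift mm (before turn) [15.6 -2.8 62. ] turn [ 0.7 -9.2 -0.6]  min rows 2.0 2.0
shift mm (before turn) [ 2.   0.1 90.1] turn [0. 0. 0.]  min rows 2.0 0.0
```

```bash
python3 -m pendant '[[0,0,0,0.2,-3,0,0.06],[0,0,0,0.2,-3,0,0.06],[0,0,0,0.2,-3,-0.5,0.06],[0.005,-0.001,0.02,0,0,0,0.06],[0.005,-0.001,0.02,0,0,0,0.06],[0,0,0,0,0,0,0.06]]' | grep -v rot
python3 - <<'E'
from h import *
st();plan((597,99,64,31,56))
E
```

```text
clock: 11.75
position: [523.4, 57.0, 139.4]
contact_force: [-0.0, -0.2, -0.8]
gripper_width: 59.8
grasp_force: 0.0
grasp [527.6  59.5 136. ] x [-0.49 -0.29 -0.82] z [ 0.7   0.43 -0.57] J [-0.2   0.27 -0.51 -1.61 -0.6   0.53] t 11.75 w 59.8 0.0 [-0.  -0.2 -0.8]
shift mm (before turn) [ 14.3  -2.7 106.5] turn [ 0.5 -0.5 -0. ]  min rows 3.0 1.0
```

```bash
python3 -m pendant '[[0.004,-0.001,0.03,0,0,0,0.06],[0.004,-0.001,0.03,0,0,0,0.06],[0.004,0,0.03,0,0,0,0.06],[0.002,0,0.015,0,0,0,0.06],[0,0,0,0,0,0,0.06]]' | grep -v rot
python3 - <<'E'
from h import *
st();plan((597,99,63,31,56))
w=arm.get_image("wrist");cv2.imwrite("pics/w1.png",w["image"][:,:,::-1])
E
```

```text
clock: 12.25
position: [591.6, 97.4, 69.7]
contact_force: [-1.2, -0.2, 0.3]
gripper_width: 59.8
grasp_force: 0.0
grasp [595.9 100.   66.3] x [-0.48 -0.29 -0.83] z [ 0.7   0.43 -0.56] J [-0.17  0.51 -0.44 -1.87 -0.61  0.82] t 12.25 w 59.8 0.0 [-1.2 -0.2  0.3]
shift mm (before turn) [ 2.5 -1.4  2.3] turn [ 0.5 -0.4  0.1]  min rows 1.0 1.0
```

View pics/w1.png

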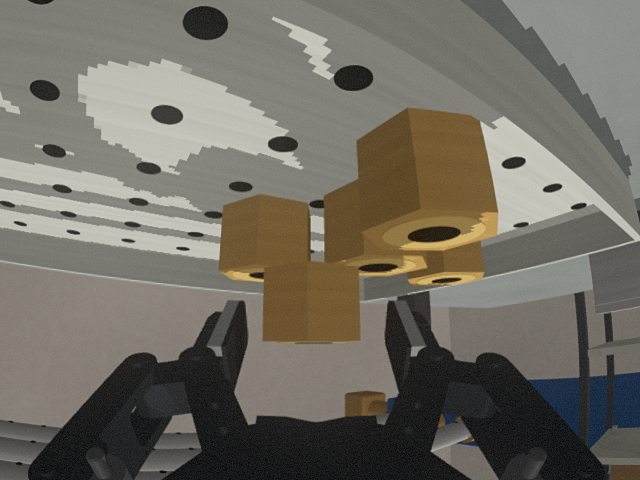

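The upside-down wrist view shows spacer D at (312,300) centred between the pads at columns 235 and 400, with a flat towards each pad. I'll grip it now.

```bash
python3 -m pendant '[[0.002,-0.001,0.002,0,0,0,0.06],[0,0,0,0,0,0,0.03],[0,0,0,0,0,0,0.03],[0,0,0,0,0,0,0.03],[0,0,0,0,0,0,0.03]]' | grep -v rot
python3 -c "
from h import *
st()"
python3 -m pendant '[[-0.01,0,-0.01,0,0,0,0.03],[-0.01,0,-0.03,0,0,0,0.03],[-0.01,0,-0.04,0,0,0,0.03],[0,0,-0.04,0,0,0,0.03],[0,0,0,0,0,0,0.03]]' | grep -v rot
python3 -c "
from h import *
st();plan((540,-65,120,31,56),(540,-65,120,10,56),(575,-59,95,10,56),(660,-42,45,10,56))"
```

```text
clock: 12.8
position: [593.2, 95.8, 69.8]
contact_force: [-3.6, -1.7, 5.1]
gripper_width: 35.1
grasp_force: 59.8
grasp [597.4  98.4  66.5] x [-0.48 -0.29 -0.83] z [ 0.71  0.43 -0.56] J [-0.18  0.51 -0.44 -1.88 -0.62  0.84] t 12.8 w 35.1 59.8 [-3.6 -1.7  5.1]
clock: 13.3
position: [520.6, 51.6, 163.5]
contact_force: [0.5, 0.7, -2.9]
gripper_width: 35.2
grasp_force: 60.5
grasp [524.9  54.1 160.1] x [-0.48 -0.29 -0.83] z [ 0.71  0.43 -0.56] J [-0.18  0.21 -0.5  -1.54 -0.58  0.42] t 13.3 w 35.2 60.5 [ 0.5  0.7 -2.9]
shift mm (before turn) [  61.  -109.5  -17.9] turn [ 0.1 -0.1  0.4]  min rows 3.0 1.0
shift mm (before turn) [-0.2  1.8  0.3] turn [17.4  0.  11.7]  min rows 1.0 3.0
shift mm (before turn) [ 0.9 -0.2 43.4] turn [0. 0. 0.]  min rows 1.0 0.0
shift mm (before turn) [-7.   2.  99.8] turn [0. 0. 0.]  min rows 2.0 0.0
```

```bash
python3 -m pendant '[[0.015,-0.028,-0.004,0,0,0,0.03],[0.015,-0.028,-0.004,0,0,0,0.03],[0.015,-0.027,-0.005,0,0,0,0.03],[0.015,-0.027,-0.005,0,0,0,0.03],[0,0,0,5.8,0,3.9,0.03],[0,0,0,5.8,0,3.9,0.03],[0,0,0,5.8,0,3.9,0.03],[0,0,0,0,0,0,0.03]]' | grep -v rot
python3 -c "
from h import *
st();plan((575,-59,98,10,56),(664,-42,44,10,56))"
```

```text
clock: 14.1
position: [536.5, -65.8, 119.5]
contact_force: [-0.4, -0.9, -3.0]
gripper_width: 34.8
grasp_force: 60.7
grasp [541.4 -64.9 116.2] x [-0.56 -0.1  -0.83] z [ 0.81  0.15 -0.57] J [-0.46  0.32 -0.56 -1.86 -0.54  0.74] t 14.1 w 34.8 60.7 [-0.4 -0.9 -3. ]
shift mm (before turn) [-4.3 -0.2 38.4] turn [ 0.2 -0.4 -0. ]  min rows 1.0 1.0
shift mm (before turn) [ -5.9   1.3 105.3] turn [0. 0. 0.]  min rows 3.0 0.0
```

```bash
python3 -m pendant '[[-0.002,0,0.035,0,0,0,0.03],[-0.002,0,0.035,0,0,0,0.03],[-0.002,0.001,0.035,0,0,0,0.03],[-0.003,0,0.03,0,0,0,0.03],[0,0,0,0,0,0,0.03]]' | grep -v rot
python3 -c "
from h import *
st();plan((664,-42,38.5,10,56))
cv2.imwrite('pics/sc3.png',arm.get_image('scene')['image'][130:430,150:450,::-1].repeat(2,0).repeat(2,1))"
```

```text
clock: 14.6
position: [655.3, -44.1, 49.6]
contact_force: [-1.3, -1.1, -2.2]
gripper_width: 34.8
grasp_force: 60.8
grasp [660.2 -43.2  46.2] x [-0.55 -0.1  -0.83] z [ 0.81  0.15 -0.56] J [-0.38  0.59 -0.39 -2.11 -0.54  0.96] t 14.6 w 34.8 60.8 [-1.3 -1.1 -2.2]
shift mm (before turn) [4.2 0.5 7.6] turn [ 0.5 -0.3  0.3]  min rows 1.0 1.0
```

View pics/sc3.png

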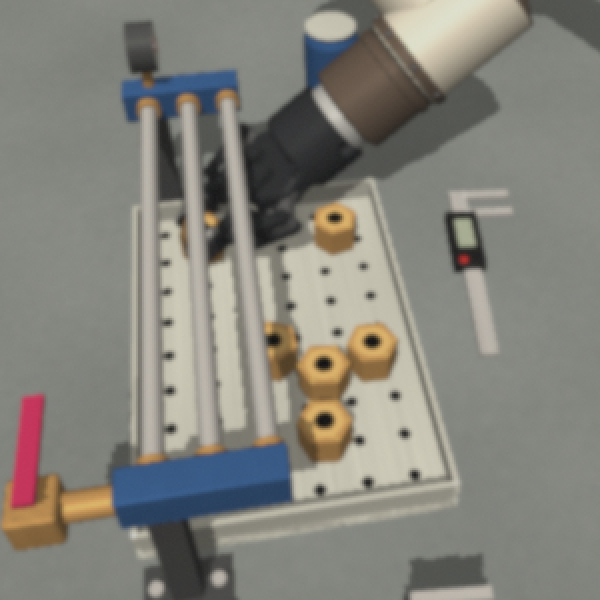

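The view shows the gripper under the pipes holding D at about (205,235), with clearance. C stands at front-right, (335,225), and the rest are undisturbed. Next I'll lower D.

```bash
python3 -m pendant '[[0.002,0,0.004,0,0,0,0.03],[0.0015,0,0.002,0,0,0,0.03],[0,0,0,0,0,0,0.03]]' | grep -v rot
python3 -c "
from h import *
st()"
```

```text
clock: 14.95
position: [655.6, -44.2, 46.5]
contact_force: [0.1, -0.1, -2.9]
gripper_width: 34.8
grasp_force: 60.9
grasp [660.5 -43.3  43.1] x [-0.55 -0.1  -0.83] z [ 0.81  0.15 -0.56] J [-0.39  0.6  -0.4  -2.13 -0.55  0.98] t 14.95 w 34.8 60.9 [ 0.1 -0.1 -2.9]
```

```bash
python3 -m pendant '[[0.002,0,0.003,0,0,0,0.03],[0.001,0,0.001,0,0,0,0.03],[0,0,0,0,0,0,0.03]]' | grep -v rot
python3 -m pendant '[[0.001,0,0.001,0,0,0,0.03],[0,0,0,0,0,0,0.03]]' | grep -v rot
```

```text
clock: 15.25
position: [657.8, -43.8, 42.0]
contact_force: [0.4, -0.4, -2.0]
gripper_width: 34.7
grasp_force: 60.9
clock: 15.45
position: [658.8, -43.5, 41.9]
contact_force: [-1.5, 0.3, 3.9]
gripper_width: 35.2
grasp_force: 61.5
```

```bash
python3 -m pendant '[[0,0,0,0,0,0,0.055],[0,0,0,0,0,0,0.055],[0,0,-0.04,0,0,0,0.055],[0,0,-0.045,0,0,0,0.055],[0,0,-0.045,0,0,0,0.055],[0,0,-0.03,0,0,0,0.055],[0,0,0,0,0,0,0.055]]' | grep -v rot
python3 - <<'E'
import h,ik
from ik import *
def chk(n,g,yaw,tilt):
    o=ik5(g,yaw,tilt,12)
    if not o: print(n,yaw,tilt,"none")
    for q in o: print(n,yaw,tilt,q.round(2))
chk("A",(583,165,42),56,56);chk("Apre",(530,85,114),56,56);chk("BLpre",(560,130,114),20,56);chk("BL",(662,168,43),20,56);chk("BL",(662,168,43),25,58)
h.st();h.plan((525,75,120,10,56),(525,75,120,56,56),(583,165,42,56,56))
# re-measure bores in top view
d=arm.get_image("top");cv2.imwrite("pics/t2.png",cv2.resize(d["image"][120:260,185:395],None,fx=3.8,fy=3.8,interpolation=2)[:,:,::-1])
E
```

```text
clock: 16.15
position: [526.3, -67.4, 133.1]
contact_force: [0.4, -0.1, -0.3]
gripper_width: 55.0
grasp_force: 0.0
A 56 56 [-0.05  0.6  -0.29 -1.55 -0.79  0.71]
Apre 56 56 [-0.17  0.41 -0.37 -1.36 -0.89  0.57]
BLpre 20 56 [-0.12  0.36 -0.59 -2.2  -0.49  0.97]
BL 20 56 [-0.07  0.62 -0.44 -2.43 -0.54  1.18]
BL 25 58 [-0.08  0.63 -0.4  -2.29 -0.59  1.1 ]
grasp [531.2 -66.5 129.7] x [-0.55 -0.1  -0.83] z [ 0.82  0.15 -0.56] J [-0.46  0.28 -0.57 -1.82 -0.54  0.69] t 16.15 w 55.0 0.0 [ 0.4 -0.1 -0.3]
shift mm (before turn) [ -3.3 140.4  21.2] turn [0.2 0.  0.4]  min rows 3.0 1.0
shift mm (before turn) [-0.8 -3.6  1.3] turn [-38.1   0.  -25.7]  min rows 1.0 5.0
shift mm (before turn) [  4.8   2.2 132.4] turn [0. 0. 0.]  min rows 3.0 0.0
```

View pics/t2.png

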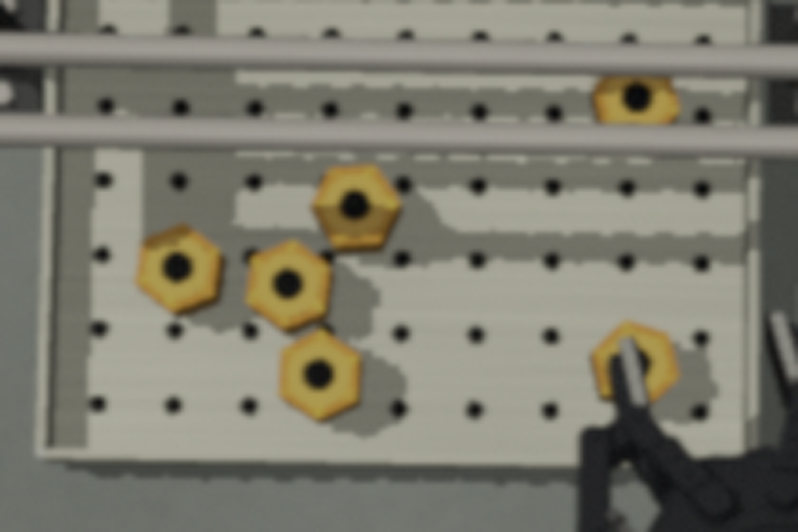

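```bash
python3 -m pendant '[[-0.001,0.035,0.005,0,0,0,0.055],[-0.001,0.035,0.005,0,0,0,0.055],[-0.001,0.035,0.005,0,0,0,0.055],[-0.001,0.035,0.005,0,0,0,0.055],[0,0,0,-7.7,0,-5.2,0.055],[0,0,0,-7.7,0,-5.2,0.055],[0,0,0,-7.6,0,-5.1,0.055],[0,0,0,-7.6,0,-5.1,0.055],[0,0,0,-7.6,0,-5.1,0.055],[0,0,0,0,0,0,0.055]]' | grep -v rot
python3 - <<'E'
from h import *
d=arm.get_image("top")
c2=lambda u,v:cast(d,185+u/3.8,120+v/3.8,40)
P=dict(BR=(636,97),A=(177,267),B=(288,284),E=(354,204),F=(318,374))
V=dict(A=[(180,225),(222,250),(217,292),(175,313),(137,288),(142,245)],B=[(290,238),(332,262),(330,305),(288,330),(248,308),(247,262)],F=[(322,330),(362,353),(358,397),(318,420),(280,397),(284,350)],E=[(333,168),(377,166),(400,207),(377,248),(334,248),(313,208)])
for n,p in P.items():
    c=c2(*p);print(n,c.round(1),(c-[608,63,0]).round(0)[:2],end=' ')
    if n in V:
        w=np.array([c2(*v)-c for v in V[n]]);m=w.mean(0);w-=m;a=np.arctan2(w[:,1],w[:,0]);print("yaw",np.degrees(np.angle(np.exp(6j*a).mean())/6).round(1),"hexcentre",(c+m).round(1)[:2],end='')
    print()
st();plan((583,165,42,56,56))
E
```

```text
clock: 17.2
position: [523.3, 76.9, 121.6]
contact_force: [-0.6, -1.0, 0.1]
gripper_width: 55.1
grasp_force: 0.0
BR [664.  -43.1  40. ] [  56. -106.] 
A [582.9 164.9  40. ] [-25. 102.] yaw -2.8 hexcentre [582.1 164.1]
B [575.8 114.4  40. ] [-32.  51.] yaw 0.9 hexcentre [575.7 113.9]
E [612.9  85.1  40. ] [ 5. 22.] yaw -28.6 hexcentre [611.3  84.3]
F [534.9 100.1  40. ] [-73.  37.] yaw -1.4 hexcentre [534.7  98.9]
grasp [525.2  81.3 118.1] x [-0.36 -0.42 -0.83] z [ 0.54  0.63 -0.55] J [-0.2   0.38 -0.43 -1.44 -0.82  0.59] t 17.25 w 54.9 0.0 [-0.1  0.2 -0.4]
shift mm (before turn) [  7.2   9.6 126.5] turn [-5.3  0.3 -3.8]  min rows 3.0 1.0
```

```bash
python3 -m pendant '[[0,0,0,-6,0,-4.3,0.055],[0,0,0,0,0,0,0.055]]' | grep -v rot
python3 - <<'E'
from h import *
st();plan((582.5,164.5,42,57,56))
E
```

```text
clock: 17.45
position: [521.5, 77.3, 121.7]
contact_force: [0.3, 0.3, -0.2]
gripper_width: 55.3
grasp_force: 0.0
grasp [524.2  81.5 118.4] x [-0.3  -0.46 -0.83] z [ 0.46  0.7  -0.55] J [-0.19  0.4  -0.38 -1.35 -0.91  0.59] t 17.45 w 55.3 0.0 [ 0.3  0.3 -0.2]
shift mm (before turn) [  7.3  -3.3 126.7] turn [-0.2  0.3 -0. ]  min rows 3.0 1.0
```

```bash
python3 -m pendant '[[0.001,-0.001,0.035,0,0,0,0.055],[0.001,-0.001,0.035,0,0,0,0.055],[0.001,-0.001,0.03,0,0,0,0.055],[0.001,0,0.015,0,0,0,0.055],[0,0,0,0,0,0,0.055]]' | grep -v rot
python3 - <<'E'
from h import *
st();plan((582.5,164.5,42,57,56))
E
```

```text
clock: 17.95
position: [573.1, 154.9, 53.8]
contact_force: [-0.6, -0.1, -0.4]
gripper_width: 55.1
grasp_force: 0.0
grasp [575.9 159.1  50.4] x [-0.31 -0.46 -0.83] z [ 0.45  0.7  -0.56] J [-0.06  0.58 -0.31 -1.53 -0.81  0.71] t 17.95 w 55.1 0.0 [-0.6 -0.1 -0.4]
shift mm (before turn) [ 2.4 -2.6 11.5] turn [-0.1  0.2 -0.2]  min rows 1.0 1.0
```

```bash
python3 -m pendant '[[0.002,-0.002,0.01,0,0,0,0.055],[0.001,0,0.003,0,0,0,0.055],[0,0,0,0,0,0,0.03],[0,0,0,0,0,0,0.03],[0,0,0,0,0,0,0.03],[0,0,0,0,0,0,0.03]]' | grep -v rot
python3 -c "
from h import *
st()"
python3 -m pendant '[[-0.015,0,-0.01,0,0,0,0.03],[-0.02,0,-0.015,0,0,0,0.03],[-0.025,0,-0.017,0,0,0,0.03],[0,0,0,0,0,0,0.03]]' | grep -v rot
python3 -c "
from h import *
st();plan((555,128,112,57,56),(555,128,112,20,56),(655,165,50,20,56))"
```

```text
clock: 18.55
position: [580.6, 160.0, 46.2]
contact_force: [-1.7, -1.4, 2.5]
gripper_width: 34.8
grasp_force: 60.0
grasp [583.3 164.2  42.9] x [-0.3  -0.47 -0.83] z [ 0.46  0.7  -0.55] J [-0.06  0.6  -0.3  -1.54 -0.81  0.73] t 18.55 w 34.8 60.0 [-1.7 -1.4  2.5]
clock: 18.95
position: [581.3, 159.3, 123.2]
contact_force: [1.2, 0.7, -2.7]
gripper_width: 34.8
grasp_force: 60.1
grasp [584.  163.5 119.9] x [-0.29 -0.47 -0.83] z [ 0.46  0.7  -0.55] J [-0.01  0.45 -0.28 -1.41 -0.79  0.49] t 18.95 w 34.8 60.1 [ 1.2  0.7 -2.7]
shift mm (before turn) [ 31.6   5.  -33.7] turn [-0.3  0.5  0.4]  min rows 1.0 1.0
shift mm (before turn) [-0.6  3.   0.8] turn [30.7 -0.  20.7]  min rows 1.0 4.0
shift mm (before turn) [ -8.2   0.6 123.1] turn [0. 0. 0.]  min rows 3.0 0.0
```

```bash
python3 -m pendant '[[0.016,0.002,-0.017,0,0,0,0.03],[0.016,0.003,-0.017,0,0,0,0.03],[0,0,0,7.8,0,5.3,0.03],[0,0,0,7.8,0,5.3,0.03],[0,0,0,7.8,0,5.3,0.03],[0,0,0,7.8,0,5.3,0.03],[0,0,0,7.8,0,5.3,0.03],[0,0,0,0,0,0,0.03]]' | grep -v rot
python3 -c "
from h import *
st();plan((555,145,118,10,56),(652,164,49,10,56),(660,166,44,10,56))"
```

```text
clock: 19.75
position: [546.5, 126.6, 108.8]
contact_force: [-1.0, 0.2, -3.5]
gripper_width: 34.6
grasp_force: 60.4
grasp [551.2 128.2 105.5] x [-0.53 -0.16 -0.83] z [ 0.79  0.26 -0.56] J [-0.17  0.38 -0.67 -2.32 -0.56  1.1 ] t 19.75 w 34.6 60.4 [-1.   0.2 -3.5]
shift mm (before turn) [-15.2  15.7   0.5] turn [7.  0.1 3.8]  min rows 1.0 1.0
shift mm (before turn) [  1.9   1.9 120.5] turn [0. 0. 0.]  min rows 3.0 0.0
shift mm (before turn) [-0.5  0.6  9.6] turn [0. 0. 0.]  min rows 1.0 0.0
```

```bash
python3 -m pendant '[[-0.015,0.015,0,0,0,0,0.03],[0,0,0,7,0,3.8,0.03],[0,0,0,0,0,0,0.03]]' | grep -v rot
python3 -c "
from h import *
st();plan((652,164,50,10,56))"
```

```text
clock: 20.05
position: [550.3, 148.8, 123.5]
contact_force: [-0.8, 0.1, -2.7]
gripper_width: 34.6
grasp_force: 60.4
grasp [555.2 150.  120.2] x [-0.54 -0.12 -0.84] z [ 0.81  0.2  -0.55] J [-0.12  0.36 -0.73 -2.54 -0.56  1.24] t 20.05 w 34.6 60.4 [-0.8  0.1 -2.7]
shift mm (before turn) [  4.9  -9.7 119.9] turn [3.4 0.6 1.5]  min rows 3.0 1.0
```

```bash
python3 -m pendant '[[0.001,-0.002,0.035,1,0,0.5,0.03],[0.001,-0.002,0.035,1,0,0.5,0.03],[0.001,-0.002,0.03,1,0.3,0.5,0.03],[0.001,-0.002,0.018,0,0.3,0,0.03],[0,0,0,0,0,0,0.03]]' | grep -v rot
python3 -c "
from h import *
st();plan((660,166,44,10,56))"
```

```text
clock: 20.55
position: [648.9, 161.8, 54.5]
contact_force: [-0.3, -0.2, -2.3]
gripper_width: 34.5
grasp_force: 60.4
grasp [653.8 162.7  51.1] x [-0.55 -0.1  -0.83] z [ 0.82  0.15 -0.56] J [-0.07  0.61 -0.61 -2.78 -0.65  1.42] t 20.55 w 34.5 60.4 [-0.3 -0.2 -2.3]
shift mm (before turn) [2.2 2.1 9.5] turn [0.5 0.1 0.1]  min rows 1.0 1.0
```

```bash
python3 -m pendant '[[0.002,0.001,0.006,0,0,0,0.03],[0.001,0.001,0.004,0,0,0,0.03],[0,0,0,0,0,0,0.03]]' | grep -v rot
python3 -m pendant '[[0.001,0,0.001,0,0,0,0.03],[0,0,0,0,0,0,0.03]]' | grep -v rot
```

```text
clock: 20.85
position: [653.6, 164.6, 48.8]
contact_force: [-0.5, -0.4, -2.5]
gripper_width: 34.8
grasp_force: 60.5
clock: 21.05
position: [653.9, 164.4, 47.8]
contact_force: [-0.2, 0.7, -2.2]
gripper_width: 34.5
grasp_force: 60.5
```

```bash
python3 -m pendant '[[0.001,0,0.001,0,0,0,0.03],[0,0,0,0,0,0,0.03]]' | grep -v rot
python3 -m pendant '[[0.001,0,0.001,0,0,0,0.03],[0,0,0,0,0,0,0.03]]' | grep -v rot
```

```text
clock: 21.25
position: [654.5, 164.4, 46.4]
contact_force: [-0.4, 0.4, -2.1]
gripper_width: 34.6
grasp_force: 60.6
clock: 21.45
position: [655.6, 164.7, 46.3]
contact_force: [-3.2, 0.6, 4.4]
gripper_width: 34.3
grasp_force: 61.1
```

```bash
python3 -m pendant '[[0,0,0,0,0,0,0.055],[0,0,0,0,0,0,0.055],[0,0,-0.04,0,0,0,0.055],[0,0,-0.045,0,0,0,0.055],[0,0,-0.045,0,0,0,0.055],[0,0,-0.03,0,0,0,0.055],[0,0,0,-7.5,0,-5,0.055],[0,0,0,-7.5,0,-5,0.055],[0,0,0,-7.5,0,-5,0.055],[0,0,0,0,0,0,0.055]]' | grep -v rot
python3 -c "
from h import *
st();plan((560,110,170,31,56),(560,110,170,31,15),(570,113,120,1,15),(574,114,36,1,15))"
```

```text
clock: 22.45
position: [522.9, 149.4, 135.6]
contact_force: [0.7, 0.4, 1.0]
gripper_width: 55.0
grasp_force: 0.0
grasp [527.3 151.9 132.3] x [-0.48 -0.25 -0.84] z [ 0.74  0.41 -0.54] J [-0.07  0.29 -0.59 -1.97 -0.52  0.79] t 22.45 w 55.0 0.0 [0.7 0.4 1. ]
shift mm (before turn) [-36.9 -52.2 -13.4] turn [-1.8  1.2 -1.8]  min rows 2.0 1.0
shift mm (before turn) [-3.9  0.   1.5] turn [-0. 41. -0.]  min rows 1.0 5.0
shift mm (before turn) [ 3.  -1.8 51. ] turn [ 7.8  0.  29. ]  min rows 2.0 4.0
shift mm (before turn) [17.9  0.9 82.2] turn [0. 0. 0.]  min rows 2.0 0.0
```

```bash
python3 -m pendant '[[-0.019,-0.026,-0.007,0,0,0,0.055],[-0.019,-0.026,-0.007,0,0,0,0.055],[0,0,0,0,5.5,-0.5,0.055],[0,0,0,0,5.5,-0.5,0.055],[0,0,0,0,5.5,0,0.055],[0,0,0,0,5.5,0,0.055],[0,0,0,0,5.5,0,0.055],[0,0,0,0,5.5,0,0.055],[0,0,0,0,5.5,0,0.055],[0,0,0,0,3.5,0,0.055],[0,0,0,0,0,0,0.055]]' | grep -v rot
python3 -c "
from h import *
st();plan((565,113,130,30,15),(565,113,130,1,15),(574,114,36,1,15))"
```

```text
clock: 23.55
position: [529.0, 97.1, 148.5]
contact_force: [-0.9, -0.2, 0.4]
gripper_width: 55.1
grasp_force: 0.0
grasp [531.4  98.7 143.3] x [-0.77 -0.41 -0.49] z [ 0.41  0.27 -0.87] J [ 0.43  0.21 -0.57 -0.27 -0.29 -1.27] t 23.55 w 55.1 0.0 [-0.9 -0.2  0.4]
shift mm (before turn) [-26.6  -4.3  29.5] turn [ 1.9 14.5 -1.5]  min rows 1.0 2.0
shift mm (before turn) [-0.2  0.8  0.1] turn [ 7.5 -0.  28. ]  min rows 1.0 4.0
shift mm (before turn) [15.6  0.8 93.1] turn [0. 0. 0.]  min rows 2.0 0.0
```

```bash
python3 -m pendant '[[0,0,0,1,7.2,-0.7,0.055],[0,0,0,1,7.3,-0.7,0.055],[-0.01,0,0,2,0,7,0.055],[-0.015,0,0,2,0,7,0.055],[0,0,0,2,0,7,0.055],[0,0,0,2,0,7,0.055],[0,0,0,0,0,0,0.055]]' | grep -v rot
python3 -c "
from h import *
st();plan((572,114,120,1,15),(574,114,36,1,15))"
```

```text
clock: 24.25
position: [550.1, 106.2, 154.5]
contact_force: [-1.4, -0.0, -0.5]
gripper_width: 55.2
grasp_force: 0.0
grasp [551.7 106.2 148.7] x [-0.97 -0.01 -0.26] z [ 0.26 -0.   -0.97] J [ 0.54  0.28 -0.57  0.28 -0.52 -2.33] t 24.25 w 55.2 0.0 [-1.4 -0.  -0.5]
shift mm (before turn) [-12.2   7.7  33. ] turn [-0.5  0.1 -0.2]  min rows 1.0 1.0
shift mm (before turn) [19.8 -0.  81.7] turn [0. 0. 0.]  min rows 2.0 0.0
```

```bash
python3 -m pendant '[[-0.012,0.008,0.033,0,0,0,0.052],[0.006,0,0.03,0,0,0,0.052],[0.007,0,0.03,0,0,0,0.052],[0.005,0,0.012,0,0,0,0.052],[0,0,0,0,0,0,0.052]]' | grep -v rot
python3 -c "
from h import *
st();plan((574,114,37,1,15))"
```

```text
clock: 24.75
position: [571.0, 111.0, 50.1]
contact_force: [-0.2, -0.6, 0.8]
gripper_width: 52.0
grasp_force: 0.0
grasp [572.6 110.9  44.3] x [-0.97 -0.02 -0.26] z [ 0.26 -0.01 -0.97] J [ 0.46  0.45 -0.74  0.7  -0.19 -2.7 ] t 24.75 w 52.0 0.0 [-0.2 -0.6  0.8]
shift mm (before turn) [0.5 3.1 7.4] turn [-0.8 -0.1 -0.1]  min rows 1.0 1.0
```

```bash
python3 -m pendant '[[0,0.003,0.006,0,2,0,0.052],[0,0,0,0,0,0,0.052]]' | grep -v rot
python3 -m pendant '[[0,0,0,0,0,0,0.03],[0,0,0,0,0,0,0.03],[0,0,0,0,0,0,0.03],[0,0,0,0,0,0,0.03]]' | grep -v rot
python3 -c "
from h import *
st();plan((545,168,70,1,13),(545,168,40,1,13))"
```

```text
clock: 24.95
position: [577.6, 116.3, 49.9]
contact_force: [0.2, 1.1, 0.2]
gripper_width: 51.8
grasp_force: 0.0
clock: 25.35
position: [577.1, 115.9, 50.7]
contact_force: [-0.8, 1.0, 6.3]
gripper_width: 34.6
grasp_force: 59.1
grasp [578.6 115.9  44.9] x [-0.97 -0.01 -0.24] z [ 0.24 -0.01 -0.97] J [ 0.5   0.47 -0.65  0.49 -0.26 -2.51] t 25.35 w 34.6 59.1 [-0.8  1.   6.3]
shift mm (before turn) [ 25.7  52.2 -32.8] turn [-0.6  0.9 -0.1]  min rows 2.0 1.0
shift mm (before turn) [ 6.7  0.  29.2] turn [0. 0. 0.]  min rows 1.0 0.0
```

```bash
python3 -m pendant '[[-0.005,0,-0.019,0,0,0,0.03],[-0.005,0,-0.019,0,0,0,0.03],[0,0,0,0,0,0,0.03]]' | grep -v rot
python3 - <<'E'
import h,ik
from ik import *
def chk(n,g,yaw,tilt):
    o=ik5(g,yaw,tilt,12)
    if not o: print(n,yaw,tilt,"none")
    for q in o: print(n,yaw,tilt,q.round(2))
for y in(-20,0,20,35): chk("FL",(548,168,45),y,14);chk("FLup",(548,168,70),y,14)
h.st();h.plan((548,168,75,1,14),(548,168,75,25,14))
E
```

```text
clock: 25.65
position: [578.0, 116.6, 90.5]
contact_force: [0.2, 0.7, -2.3]
gripper_width: 34.2
grasp_force: 59.9
FL -20 14 [ 0.62  0.46 -0.71  0.67 -0.33  3.11]
FLup -20 14 [ 0.64  0.43 -0.65  0.54 -0.41 -3.05]
FL 0 14 [ 0.59  0.45 -0.72  0.62 -0.24 -2.76]
FLup 0 14 [ 0.62  0.41 -0.66  0.45 -0.33 -2.61]
FL 20 14 [ 0.6   0.46 -0.61  0.23 -0.27 -2.04]
FLup 20 14 [ 0.61  0.41 -0.58  0.18 -0.35 -1.99]
FL 35 14 [ 0.58  0.46 -0.51 -0.02 -0.35 -1.51]
FLup 35 14 [ 0.58  0.42 -0.49 -0.02 -0.41 -1.52]
grasp [579.4 116.6  84.7] x [-0.97 -0.01 -0.24] z [ 0.24 -0.01 -0.97] J [ 0.52  0.41 -0.57  0.33 -0.39 -2.37] t 25.65 w 34.2 59.9 [ 0.2  0.7 -2.3]
shift mm (before turn) [32.2 51.8  1.5] turn [-0.6 -0.  -0.2]  min rows 2.0 1.0
shift mm (before turn) [-0.1 -0.6  0. ] turn [ -5.8   0.  -23.3]  min rows 1.0 3.0
```

```bash
python3 -m pendant '[[0.016,0.026,0.001,0,0,0,0.03],[0.016,0.026,0.001,0,0,0,0.03],[0,0,0,-1.9,0,-7.8,0.03],[0,0,0,-1.9,0,-7.8,0.03],[0,0,0,-1.9,0,-7.8,0.03],[0,0,0,0,0,0,0.03]]' | grep -v rot
python3 -c "
from h import *
st();plan((547,167,50,25,14),(547,167,45,25,14))"
```

```text
clock: 26.25
position: [545.4, 166.3, 77.1]
contact_force: [0.7, -0.6, -1.9]
gripper_width: 34.9
grasp_force: 60.0
grasp [546.7 166.8  71.3] x [-0.9  -0.37 -0.23] z [ 0.22  0.08 -0.97] J [ 0.61  0.41 -0.57  0.17 -0.37 -1.93] t 26.25 w 34.9 60.0 [ 0.7 -0.6 -1.9]
shift mm (before turn) [ 4.6  0.2 20.8] turn [-1.3 -0.7 -2.4]  min rows 1.0 1.0
shift mm (before turn) [1.2 0.  4.9] turn [0. 0. 0.]  min rows 1.0 0.0
```

```bash
python3 -m pendant '[[0.004,0,0.02,0,0,0,0.03],[0.001,0,0.003,0,0,0,0.03],[0,0,0,0,0,0,0.03]]' | grep -v rot
python3 -m pendant '[[0,0,0.002,0,0,0,0.03],[0,0,0,0,0,0,0.03]]' | grep -v rot
```

```text
clock: 26.55
position: [545.1, 165.9, 53.2]
contact_force: [-0.7, 0.4, -1.9]
gripper_width: 34.5
grasp_force: 60.0
clock: 26.75
position: [547.0, 167.3, 53.1]
contact_force: [0.7, 0.1, -1.7]
gripper_width: 34.5
grasp_force: 60.0
```

```bash
python3 -m pendant '[[0,0,0.0015,0,0,0,0.03],[0,0,0,0,0,0,0.03]]' | grep -v rot
python3 -m pendant '[[0,0,0.0015,0,0,0,0.03],[0,0,0,0,0,0,0.03]]' | grep -v rot
```

```text
clock: 26.95
position: [547.3, 167.4, 51.6]
contact_force: [-0.5, 0.2, -2.4]
gripper_width: 34.8
grasp_force: 60.0
clock: 27.15
position: [547.6, 167.5, 50.7]
contact_force: [-2.9, -0.9, 3.5]
gripper_width: 34.5
grasp_force: 60.6
```

```bash
python3 -m pendant '[[0,0,0,0,0,0,0.055],[0,0,0,0,0,0,0.055],[0,0,-0.04,0,0,0,0.055],[0,0,-0.04,0,0,0,0.055],[0,0,0,0,7,0,0.055],[0,0,0,0,7,0,0.055],[0,0,0,0,0,8,0.055],[0,0,0,0,0,8,0.055],[0,0,0,0,0,7,0.055],[0,0,0,0,0,0,0.055]]' | grep -v rot
python3 -c "
from h import *
st();plan((535,99.5,80,-1,0),(535,99.5,36,-1,0))"
```

```text
clock: 28.15
position: [530.2, 161.2, 127.6]
contact_force: [0.1, 0.5, 0.6]
gripper_width: 55.2
grasp_force: 0.0
grasp [530.1 161.1 121.6] x [-1.    0.01  0.  ] z [-0.   -0.01 -1.  ] J [ 0.59  0.4  -0.34  0.01 -0.85 -2.18] t 28.15 w 55.2 0.0 [0.1 0.5 0.6]
shift mm (before turn) [ -5.5 -61.1  42.5] turn [-0.8 -0.2  0.5]  min rows 2.0 1.0
shift mm (before turn) [ 0.  0. 44.] turn [0. 0. 0.]  min rows 1.0 0.0
```

```bash
python3 -m pendant '[[-0.003,-0.031,0.02,0,0,0,0.055],[-0.003,-0.03,0.02,-0.8,0,0.5,0.055],[0,0,0.025,0,0,0,0.055],[0,0,0.018,0,0,0,0.055],[0,0,0,0,0,0,0.055]]' | grep -v rot
python3 -c "
from h import *
st();plan((535,99.5,35,-1,0))"
python3 -m pendant '[[0,0,0,0,0,0,0.03],[0,0,0,0,0,0,0.03],[0,0,0,0,0,0,0.03],[0,0,0,0,0,0,0.03]]' | grep -v rot
python3 -c "
from h import *
st();plan((545,64,55,-1,0))"
```

```text
clock: 28.65
position: [533.5, 98.4, 43.2]
contact_force: [-1.0, -0.9, 0.2]
gripper_width: 55.1
grasp_force: 0.0
grasp [533.4  98.4  37.2] x [-1.    0.02  0.01] z [-0.01 -0.   -1.  ] J [ 0.48  0.5  -0.43 -0.   -0.64 -2.06] t 28.65 w 55.1 0.0 [-1.  -0.9  0.2]
shift mm (before turn) [-1.5  1.1  2.2] turn [-0.1 -0.5  0.1]  min rows 1.0 1.0
clock: 29.05
position: [535.7, 100.0, 46.6]
contact_force: [-0.9, 1.2, 1.3]
gripper_width: 34.7
grasp_force: 60.5
grasp [535.7 100.   40.6] x [-1.    0.02  0.  ] z [-0.  0. -1.] J [ 0.48  0.5  -0.43 -0.   -0.64 -2.07] t 29.05 w 34.7 60.5 [-0.9  1.2  1.3]
shift mm (before turn) [ -9.9 -35.9 -14.4] turn [ 0.  -0.1  0. ]  min rows 1.0 1.0
```

```bash
python3 -m pendant '[[0,0,-0.015,0,0,0,0.03],[-0.005,-0.018,0,0,0,0,0.03],[-0.005,-0.018,0,0,0,0,0.03],[0,0,0.01,0,0,0,0.03],[0,0,0.002,0,0,0,0.03],[0,0,0,0,0,0,0.03]]' | grep -v rot
python3 -m pendant '[[0,0,0.002,0,0,0,0.03],[0,0,0,0,0,0,0.03]]' | grep -v rot
```

```text
clock: 29.65
position: [543.6, 63.5, 47.6]
contact_force: [0.5, -0.4, -2.0]
gripper_width: 34.9
grasp_force: 60.2
clock: 29.85
position: [544.5, 63.9, 46.6]
contact_force: [-0.2, -0.7, -2.7]
gripper_width: 34.7
grasp_force: 60.2
```

```bash
python3 -m pendant '[[0,0,0.0015,0,0,0,0.03],[0,0,0,0,0,0,0.03]]' | grep -v rot
python3 -m pendant '[[0,0,0.0015,0,0,0,0.03],[0,0,0,0,0,0,0.03]]' | grep -v rot
```

```text
clock: 30.05
position: [544.5, 63.9, 46.6]
contact_force: [-3.1, 1.4, 7.9]
gripper_width: 34.6
grasp_force: 61.4
clock: 30.25
position: [544.5, 63.9, 46.5]
contact_force: [-7.4, 1.2, 17.6]
gripper_width: 34.9
grasp_force: 62.5
```

```bash
python3 -m pendant '[[0,0,0,0,0,0,0.055],[0,0,0,0,0,0,0.055],[0,0,-0.04,0,0,0,0.055],[0,0,-0.045,0,0,0,0.055],[0.02,0.006,-0.045,0,0,0,0.055],[0.02,0.006,0,0,0,0,0.055],[0,0,0,0,0,-8,0.055],[0,0,0,0,0,-8,0.055],[0,0,0,0,0,-8,0.055],[0,0,0,0,0,-8,0.055],[0,0,0,0,-4,0,0.055],[0,0,0,0,-5,0,0.055]]' | grep -v rot
python3 -m pendant '[[0,0,0,0,-5,0,0.055],[0,0,0,0,-5,0,0.055],[0,0,0,0,-5,0,0.055],[0,0,0,0,-5,0,0.055],[0,0,0,0,-5,0,0.055],[0,0,0,0,-5,0,0.055],[0,0,0,0,-5,0,0.055],[0,0,0,0,-5,0,0.055],[0,0,0,0,-4,0,0.055],[0,0,0,0,-4,0,0.055],[0,0,0,0,0,0,0.055]]' | grep -v rot
python3 -c "
from h import *
st();plan((535,39,100,31,56),(612,85,38,31,56))
d=arm.get_image('top');i=d['image'];h=cv2.cvtColor(i,cv2.COLOR_RGB2HSV);m=cv2.inRange(h,(15,90,90),(32,255,255))[120:260,185:395]
n,_,s,c=cv2.connectedComponentsWithStats(m)
for k in range(1,n):
    if s[k][4]>60: print(s[k],cast(d,c[k][0]+185,c[k][1]+120,38).round(0)[:2])
"
```

```text
clock: 31.45
position: [506.0, 76.6, 173.4]
contact_force: [0.2, 0.1, 0.5]
gripper_width: 55.0
grasp_force: 0.0
clock: 32.55
position: [497.4, 68.5, 165.5]
contact_force: [-0.8, -1.6, -0.5]
gripper_width: 55.0
grasp_force: 0.0
grasp [501.2  70.8 161.5] x [-0.58 -0.33 -0.75] z [ 0.63  0.39 -0.67] J [ 0.06  0.13 -0.51 -1.2  -0.39 -0.07] t 32.55 w 55.0 0.0 [-0.8 -1.6 -0.5]
shift mm (before turn) [ 37.6 -45.6  50.1] turn [ 0.4 -7.8 -0.9]  min rows 2.0 1.0
shift mm (before turn) [  1.2  -0.2 109. ] turn [0. 0. 0.]  min rows 3.0 0.0
[ 37  18  22  13 210] [665. 165.]
[156  20  23  13 219] [663. -43.]
[ 82  43  23  22 348] [613.  85.]
[ 34  81  24  23 351] [546. 166.]
[ 95  82  21  24 293] [544.  66.]
[156  85  23  23 355] [541. -43.]
```

```bash
python3 -m pendant '[[0,0,0,0,-2,-0.4,0.055],[0,0,0,0,-2,-0.4,0.055],[0.013,-0.016,0.012,0,0,0,0.055],[0.013,-0.016,0.012,0,0,0,0.055],[0.013,-0.016,0.012,0,0,0,0.055],[0,0,0,0,0,0,0.055]]' | grep -v rot
python3 -c "
from h import *
st();plan((608,82.5,42,31,52))"
```

```text
clock: 33.2
position: [525.9, 31.3, 110.0]
contact_force: [0.3, 0.2, 0.1]
gripper_width: 54.7
grasp_force: 0.0
grasp [529.9  33.8 106.3] x [-0.53 -0.32 -0.79] z [ 0.67  0.42 -0.62] J [-0.22  0.33 -0.49 -1.55 -0.59  0.51] t 33.2 w 54.7 0.0 [0.3 0.2 0.1]
shift mm (before turn) [ -6.2   0.2 112.1] turn [ 0.7 -0.1  0.1]  min rows 3.0 1.0
```

```bash
python3 -m pendant '[[-0.005,0,0.03,0,0,0,0.055],[-0.001,0,0.035,0,0,0,0.055],[0,0,0.03,0,0,0,0.055],[0,0,0,0,0,0,0.055]]' | grep -v rot
python3 -c "
from h import *
st();plan((608,82.5,42,31,52))"
```

```text
clock: 33.6
position: [593.4, 76.2, 57.5]
contact_force: [-0.4, -0.9, 0.3]
gripper_width: 55.3
grasp_force: 0.0
grasp [597.4  78.7  53.8] x [-0.53 -0.32 -0.79] z [ 0.67  0.42 -0.62] J [-0.16  0.51 -0.4  -1.74 -0.55  0.68] t 33.6 w 55.3 0.0 [-0.4 -0.9  0.3]
shift mm (before turn) [ 2.5 -2.4 15.9] turn [0.9 0.  0.2]  min rows 1.0 1.0
```

```bash
python3 -m pendant '[[0.001,-0.001,0.01,0,0,0,0.055],[0.001,-0.001,0.005,0,0,0,0.055],[0,0,0,0,0,0,0.055]]' | grep -v rot
python3 -c "
from h import *
st()"
python3 -m pendant '[[0,0,0,0,0,0,0.03],[0,0,0,0,0,0,0.03],[0,0,0,0,0,0,0.03],[0,0,0,0,0,0,0.03]]' | grep -v rot
python3 -c "
from h import *
st()"
```

```text
clock: 33.9
position: [603.1, 78.0, 49.0]
contact_force: [0.4, -0.1, 1.6]
gripper_width: 55.2
grasp_force: 0.0
grasp [607.1  80.5  45.3] x [-0.52 -0.32 -0.79] z [ 0.67  0.42 -0.61] J [-0.16  0.54 -0.38 -1.77 -0.56  0.71] t 33.9 w 55.2 0.0 [ 0.4 -0.1  1.6]
clock: 34.3
position: [603.1, 77.7, 49.8]
contact_force: [-3.7, -0.1, 4.7]
gripper_width: 34.3
grasp_force: 61.3
grasp [607.1  80.2  46.1] x [-0.52 -0.32 -0.79] z [ 0.67  0.42 -0.61] J [-0.16  0.53 -0.38 -1.77 -0.56  0.71] t 34.3 w 34.3 61.3 [-3.7 -0.1  4.7]
```

```bash
python3 -m pendant '[[-0.012,0,-0.009,0,0,0,0.03],[-0.012,0,-0.015,0,0,0,0.03],[-0.012,0,-0.02,0,0,0,0.03],[0,0,0,0,0,0,0.03]]' | grep -v rot
python3 -c "
from h import *
st();plan((580,58,90,31,52),(580,58,90,6,52),(640,62,56,6,52),(652,63,46,6,52))"
```

```text
clock: 34.7
position: [592.8, 70.6, 106.7]
contact_force: [0.7, 0.3, -2.3]
gripper_width: 34.1
grasp_force: 60.5
grasp [596.9  73.1 103.1] x [-0.52 -0.32 -0.79] z [ 0.67  0.42 -0.61] J [-0.1   0.4  -0.37 -1.57 -0.5   0.43] t 34.7 w 34.1 60.5 [ 0.7  0.3 -2.3]
shift mm (before turn) [23.9 -3.9 -9.7] turn [0.5 0.4 0.4]  min rows 1.0 1.0
shift mm (before turn) [-0.3  2.   0.3] turn [19.7  0.  15.4]  min rows 1.0 3.0
shift mm (before turn) [-10.2  -2.3  68.3] turn [0. 0. 0.]  min rows 2.0 0.0
shift mm (before turn) [ 0.5 -0.3 15.6] turn [0. 0. 0.]  min rows 1.0 0.0
```

```bash
python3 -m pendant '[[0.006,-0.002,-0.012,0,0,0,0.03],[0.012,-0.002,0,0,0,0,0.03],[0.006,0,0,0,0,0,0.03],[0,0,0,6.6,0,5.2,0.03],[0,0,0,6.6,0,5.1,0.03],[0,0,0,6.6,0,5.1,0.03],[0,0,0,0,0,0,0.03]]' | grep -v rot
python3 -c "
from h import *
st();plan((640,62,58,6,52),(652,63,49,6,52))"
```

```text
clock: 35.4
position: [569.9, 58.1, 89.4]
contact_force: [-1.6, -0.3, -2.5]
gripper_width: 34.0
grasp_force: 60.5
grasp [574.5  59.   85.7] x [-0.61 -0.11 -0.79] z [ 0.77  0.16 -0.61] J [-0.24  0.41 -0.59 -2.24 -0.44  0.98] t 35.4 w 34.0 60.5 [-1.6 -0.3 -2.5]
shift mm (before turn) [-18.1  -9.6  68.1] turn [4.5 0.  2.5]  min rows 2.0 1.0
shift mm (before turn) [-0.3 -0.3 15. ] turn [0. 0. 0.]  min rows 1.0 0.0
```

```bash
python3 -m pendant '[[0.004,-0.003,0.024,2,0,1.2,0.03],[0.004,-0.003,0.023,2,0,1.2,0.03],[0,0,0,0,0,0,0.03]]' | grep -v rot
python3 -c "
from h import *
st();plan((610,61,49,6,52),(650,63,48,6,52))"
```

```text
clock: 35.7
position: [604.9, 58.7, 53.2]
contact_force: [-1.3, -0.0, -2.7]
gripper_width: 34.4
grasp_force: 60.6
grasp [609.6  59.2  49.5] x [-0.61 -0.07 -0.79] z [ 0.78  0.09 -0.61] J [-0.26  0.54 -0.64 -2.55 -0.56  1.3 ] t 35.7 w 34.4 60.6 [-1.3 -0.  -2.7]
shift mm (before turn) [-0.   1.8  0.8] turn [0.7 0.1 0.4]  min rows 1.0 1.0
shift mm (before turn) [-23.8  -2.2  32.1] turn [0. 0. 0.]  min rows 1.0 0.0
```

```bash
python3 -m pendant '[[-0.008,0,0.0105,0,0,0,0.03],[-0.008,0,0.0105,0,0,0,0.03],[-0.008,0,0.0105,0,0,0,0.03],[0,0,0,0,0,0,0.03]]' | grep -v rot
python3 -m pendant '[[0.001,0,0.001,0,0,0,0.03],[0,0,0,0,0,0,0.03]]' | grep -v rot
```

```text
clock: 36.1
position: [646.5, 63.8, 58.1]
contact_force: [0.2, 0.3, -3.3]
gripper_width: 34.3
grasp_force: 60.6
clock: 36.3
position: [643.9, 63.8, 55.3]
contact_force: [-0.3, -0.8, -1.6]
gripper_width: 34.2
grasp_force: 60.6
```

```bash
python3 -m pendant '[[0.002,0,0.0015,0,0,0,0.03],[0.001,0,0.001,0,0,0,0.03],[0,0,0,0,0,0,0.03]]' | grep -v rot
python3 -m pendant '[[0.001,0,0.001,0,0,0,0.03],[0,0,0,0,0,0,0.03]]' | grep -v rot
```

```text
clock: 36.6
position: [644.9, 63.7, 51.5]
contact_force: [-0.9, -0.6, -2.0]
gripper_width: 34.1
grasp_force: 60.6
clock: 36.8
position: [645.5, 63.7, 50.4]
contact_force: [-1.2, -0.3, -2.9]
gripper_width: 33.9
grasp_force: 60.6
```

```bash
python3 -m pendant '[[0.001,0,0.001,0,0,0,0.03],[0,0,0,0,0,0,0.03]]' | grep -v rot
```

```text
clock: 37.0
position: [646.2, 63.8, 49.8]
contact_force: [-0.1, -0.4, 0.2]
gripper_width: 34.2
grasp_force: 60.8
```

```bash
python3 -m pendant '[[0,0,0,0,0,0,0.05],[0,0,0,0,0,0,0.05],[0,0,0,0,-2,0,0.05],[0.002,0,0.001,0,-2,0,0.05],[0.001,0,0.001,0,0,0,0.05],[0,0,0,0,0,0,0.05]]' | grep -v rot
python3 -c "
from h import *
st()
cv2.imwrite('pics/sc4.png',arm.get_image('scene')['image'][130:430,150:450,::-1].repeat(2,0).repeat(2,1))"
```

```text
clock: 37.6
position: [645.9, 63.6, 45.4]
contact_force: [0.5, -0.0, -0.1]
gripper_width: 49.9
grasp_force: 0.0
grasp [650.8  64.2  42.1] x [-0.55 -0.06 -0.83] z [ 0.83  0.1  -0.55] J [-0.25  0.62 -0.61 -2.64 -0.68  1.38] t 37.6 w 49.9 0.0 [ 0.5 -0.  -0.1]
```

View pics/sc4.png

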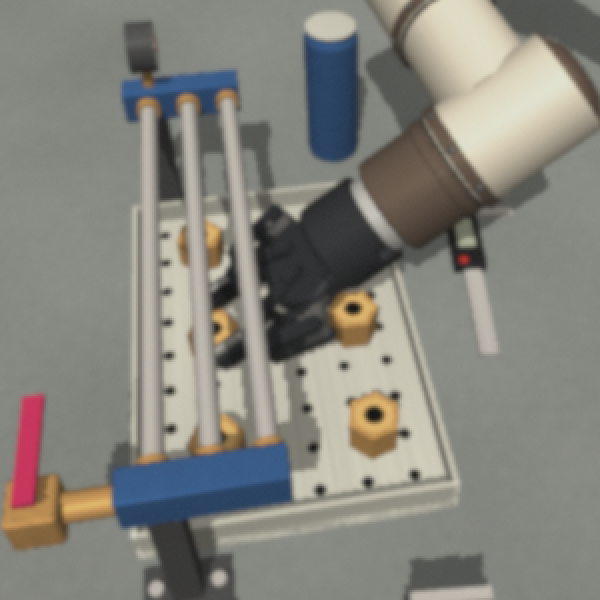

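The view shows the back-middle spacer at (215,325) between the open fingers, and the other pieces well placed. I'll regrip it lower and slide it 8 mm further back.

```bash
python3 -m pendant '[[0,0,0,0,0,0,0.03],[0,0,0,0,0,0,0.03],[0,0,0,0,0,0,0.03],[0,0,0,0,0,0,0.03],[-0.0025,0,0.003,0,0,0,0.03],[-0.0025,0,0.003,0,0,0,0.03],[0,0,0,0,0,0,0.03]]' | grep -v rot
python3 -c "
from h import *
st()"
```

```text
clock: 38.35
position: [654.0, 64.7, 46.6]
contact_force: [0.1, 1.0, 0.5]
gripper_width: 34.7
grasp_force: 60.2
grasp [658.9  65.3  43.3] x [-0.55 -0.07 -0.83] z [ 0.83  0.1  -0.55] J [-0.24  0.62 -0.59 -2.64 -0.66  1.37] t 38.35 w 34.7 60.2 [0.1 1.  0.5]
```

```bash
python3 -m pendant '[[0.001,0,0.0005,0,0,0,0.03],[0,0,0,0,0,0,0.03],[0,0,0,0,0,0,0.055],[0,0,0,0,0,0,0.055],[0,0,-0.04,0,0,0,0.055],[0,0,-0.045,0,0,0,0.055],[0,0,-0.045,0,0,0,0.055],[0,0,-0.045,0,0,0,0.055],[-0.02,0,-0.045,0,0,0,0.055],[-0.03,0,-0.03,0,0,0,0.055],[0,0,0,0,0,0,0.055]]' | grep -v rot
python3 -c "
from h import *
st()
d=arm.get_image('top');i=d['image'];h=cv2.cvtColor(i,cv2.COLOR_RGB2HSV);m=cv2.inRange(h,(15,90,90),(32,255,255))[120:260,185:395]
n,_,s,c=cv2.connectedComponentsWithStats(m)
for k in range(1,n):
    if s[k][4]>60: print(s[k],(cast(d,c[k][0]+185,c[k][1]+120,38)-[608,63,0]).round(0)[:2])
cv2.imwrite('pics/t4.png',i[60:330,100:480,::-1].repeat(2,0).repeat(2,1))"
```

```text
clock: 39.45
position: [483.5, 59.1, 171.5]
contact_force: [0.6, 0.8, 0.0]
gripper_width: 55.1
grasp_force: 0.0
grasp [488.4  59.9 168.1] x [-0.56 -0.07 -0.82] z [ 0.81  0.13 -0.57] J [-0.17  0.09 -0.68 -2.01 -0.31  0.64] t 39.45 w 55.1 0.0 [0.6 0.8 0. ]
[ 37  18  22  13 212] [ 57. 102.]
[ 94  19  22  13 207] [55.  3.]
[156  20  23  13 220] [  55. -106.]
[ 34  81  24  23 352] [-62. 103.]
[ 95  82  21  24 347] [-65.   1.]
[156  85  23  23 353] [ -67. -106.]
```

View pics/t4.png

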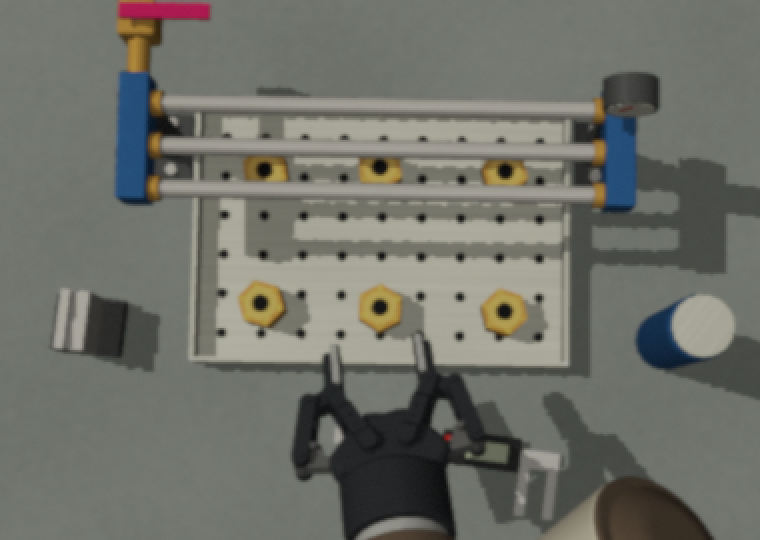

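The view shows two even rows of three: back row bores at about (264,169), (380,167) and (505,171), front row at about (260,303), (380,307) and (504,311). The die, can and caliper are where they started, and the arm touches nothing.

```bash
python3 -c "
from bench import arm
print(arm.job_done())"
```

```text
the job is handed in; nothing more can be done
None
```

I handed the job in at about 39.5 s: the six spacers lie in one layer as two even rows of three, one under the pipes and one at the front. The pieces are about 55 mm or more apart and about 20 mm or more from the walls. I saw no sign of contact with the pipe rack, and the die, can and caliper were not moved.

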